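# Put the swapped desk supplies back on their own coasters

## Robot

A 7-joint arm with a two-finger parallel gripper is mounted at the origin on a cart in front of the work surface, level with it; the furniture and walls round the work are solid. World frame = base frame: x ahead of the robot, y to its left, z up, the work surface at z = 0. Lengths are in m, angles in rad, forces in N, time in s.
With the tool pointing down it reaches from about 0.4 to 0.85 m from the base axis. Payload 10.4 kg.
Tool frame: the origin (TCP) lies on the centre line of the jaws, within the pads' length; the fingertips stand 17 mm ahead of it and the grasp point (between the pads) lies 2 mm behind it; z points along the fingers, y is the line along which they close (so a half turn about z gives the same grasp; the last joint's range is limited). The gripper opens to 85 mm and grips with 20 to 120 N. Pads are 22 mm wide; open, the fingers measure 114 mm over their backs; the gripper's body (76 mm by 85 mm) begins 54 mm behind the grasp point. The pads swing forward as they close: fully open they stand 13 mm farther back than shut.
Start: joints at [1.26, 0.332, -0.065, 1.46, 0.022, 1.35, -0.088], TCP at [0.177, -0.599, 0.248] pointing down, gripper open.
Joint ranges: [-2.6, 2.6], [-0.5, 2.12], [-1.47, 1.34], [0.16, 2.42], [-1.27, 4.41], [0.06, 2.06], [-2.6, 2.6]. Speed limits (rad/s): [2.22, 2.22, 2.79, 2.79, 3.14, 3.14, 3.14].

## Interface

Orientations are given as a unit quaternion [x, y, z, w].
In Python, from workcell import get_obs, optics, job gives the robot as it stands. The module is installed in compiled form; this text tells all that it offers.
- The arm moves only by the tool send_rows, never from a script. Its argument "plan" is a list that holds one entry, the list of rows, each a list of 7 numbers: the turn, a rotation vector about the tool's x, y, z in units of 1.5 rad (1.0 is 1.5 rad), then the shift along the tool's x, y, z in units of 20 cm (1.0 is 20 cm), then the opening, from 0 (shut) to 1 (fully open). A call has 1 to 20 rows; each row shifts and turns the commanded pose from where the row before left it, along the tool's axes as they then stand; what a row does not reach is not made up. A row lasts 1/12 s, in which the tool goes at most 41.7 mm and 7.16 degrees, less where a joint would pass 70% of its speed; a pose out of reach is approached as far as the arm can. A call with a number of a shift or a turn outside -1 to 1 is refused whole. A call with a gripper value outside its range is refused whole. The fingers move at their own pace and stop on an object; "squeeze" is the grip in N (left out, the last holds). Time passes only in rows, so rows that do not move let the fingers close. It gives the time, the measured TCP pose, the force, the opening and the grip force at its end, in the units of the state.
- get_obs(): the state, without advancing time (a new reading comes with each control period).
- optics.camera(name): name is "side" or "top" or "wrist"; returns the picture (420x560x3 uint8, red, green, blue); there is no depth.
- optics.get_calibration(name): a dict with "intrinsics" (3x3 intrinsics, pixels), "world_from_camera" (4x4, takes a point from camera to world coordinates); the wrist camera has in their place "T_tool_cam" (4x4, takes a point from camera to tool coordinates, whose origin is the TCP and whose axes are the flange's). Camera axes: x right, y up, looking along -z (the intrinsics and any distortion apply to the point x, -y, -z); pixel columns grow to the right and rows downward; lengths in m; the calibration is good to about 2 mm. The wrist camera is an equidistant fisheye: a pixel r from the principal point sees the ray r / f radians off the axis. A picture is of the moment at which its call begins: read the wrist's pose just before it. get_calibration takes no time and is no camera call.
- job.hand_in(): hands the job in; it is judged then, once.
The state is a dict: "clock": time; "joint_pos": joint angles; "joint_velocities": joint speeds; "tau": joint torques, N m; "position": TCP position; "ee_rot": TCP orientation; "ft_force": force on the tool from outside, world axes, zero at the start; "torque": the same for the moment, N m; "grip_width": opening from 0.0 (shut) to 1.0 (fully open); "grasp_force": force on a finger pad.
Only numpy, scipy, OpenCV 4.12 (cv2) and the standard library are available. Lean on these libraries where they do the work, as an engineer would, in place of code of your own. Each camera call takes 0.05 s, during which the arm holds its last target. There are 200 camera calls.

## Task

Each desk supply has been left on another one's coaster. Put them right, each centred on its own: the ink bottle on the blue coaster, the glue stick on the yellow, the loupe on the red and the eraser on the green, parking a thing on a free spot of the table on the way where you need to. Stand them upright (the eraser flat, as it lies now), never tip the ink bottle, and leave the keys and the phone cradle where they are.

Things in the scene. Friction and masses are not known exactly. Their poses are not given: they have to be found in the camera images.
- ink_bottle: (the one on a coaster) dark blue glass ink bottle with a black cap, standing; 53 x 52 mm rounded-square body 40 mm high, cap 33 mm across from 44 to 60 mm above the foot; it can be gripped across the body's flat sides (at right angles to its own x or y) or by the cap. Origin at the middle of its underside, x and y square to its flat sides, z up
- glue_stick: (the one on a coaster) glue stick standing on its foot, white tube and dark cap, round, 27 to 28 mm across (foot 25 mm), 92 mm tall. Origin at the middle of its underside, z along it, upward
- loupe: (the one on a coaster) standing magnifier, black round barrel with a glass top, 42 mm across, 43 mm tall. Origin at the middle of its underside, z up
- eraser: (the one on a coaster) eraser lying flat, green sleeve with white ends, 20 mm wide (its x), 50 mm long (its y), 12 mm high (its z). Origin at the middle of its underside; gripped across the 20 mm
- blue_coaster: blue coaster: a flat round disc fixed to the table, 96 mm across and 6 mm thick, with a fine white circle (74 mm across) on it; origin at the middle of its underside on the table, z up, its top is 6 mm above its origin
- yellow_coaster: yellow coaster: a flat round disc fixed to the table, 96 mm across and 6 mm thick, with a fine white circle (74 mm across) on it; origin at the middle of its underside on the table, z up, its top is 6 mm above its origin
- red_coaster: red coaster: a flat round disc fixed to the table, 96 mm across and 6 mm thick, with a fine white circle (74 mm across) on it; origin at the middle of its underside on the table, z up, its top is 6 mm above its origin
- green_coaster: green coaster: a flat round disc fixed to the table, 96 mm across and 6 mm thick, with a fine white circle (74 mm across) on it; origin at the middle of its underside on the table, z up, its top is 6 mm above its origin
- keys: bystander, not to be moved: bunch of keys lying flat beyond the coasters, 104 x 115 mm, 8 mm high. Origin at the middle of its underside
- phone_cradle: bystander, not to be moved: pale grey charging cradle of a cordless phone, beyond the coasters, 85 mm (x) by 77 mm (y), 26 mm high. Origin at the middle of its underside
Mind the look-alikes: they are no part of the job. Leave any orange or pink look-alike of the loupe alone. Of the things that look like the glue_stick, the smaller one is meant.

How it is judged:
By the outcome, as a careful person would: the job done as asked, in the order asked, and still so for the second after the job is handed in, with the robot touching nothing.
It also fails if it takes over 128 s, if anything falls off the work surface, if the arm or the gripper's body presses on something with over 40 N, if the wrist force passes 120 N, or if a joint passes its speed limit or range.

## Working session

There is one attempt and no reset: what is moved stays moved. The work goes in short steps, Python scripts to look and compute and a tool call to move; the robot and the scene stay as the last step left them, time stands still between calls to the robot, and variables do not carry over. Pictures are saved under pics/ and viewed, at most 15 in all, crops included, and the job is handed in when it is done.

Besides the shell and the picture viewer there is one more tool, called after "Call:" in YAML: its name, and indented under it one key for each argument. send_rows: Moves the arm, as the interface text tells. Its arguments: {"type":"object","properties":{"plan":{"type":"array"},"squeeze":{"type":"number"}},"required":["plan"]}

```bash
mkdir -p pics; ls; python3 - <<'E'
from workcell import get_obs, optics
import cv2, numpy as np
np.set_printoptions(precision=4,suppress=True)
print(get_obs())
for n in ["side","top","wrist"]:
    im=optics.camera(n); cv2.imwrite(f"pics/{n}0.png",im[:,:,::-1]); print(n,optics.get_calibration(n))
E
```

```text
pics
{'clock': 0.0, 'joint_pos': array([ 1.2605,  0.3329, -0.0647,  1.4609,  0.0216,  1.3499, -0.0885]), 'joint_velocities': array([-0.0002,  0.0014, -0.0012, -0.0006, -0.0001, -0.0012, -0.0003]), 'tau': array([ -0.0004, -62.5444,   0.0494, -39.1595,   0.0163,   0.0102,
         0.    ]), 'position': array([ 0.1773, -0.599 ,  0.2475]), 'ee_rot': array([ 0.9897,  0.1434, -0.0001, -0.0007]), 'ft_force': array([-0.0781,  0.8878, -0.1718]), 'torque': array([ 0.0279,  0.0574, -0.0264]), 'grasp_force': 0.0, 'grip_width': 1.0000984755735274}
side {'intrinsics': array([[430.0906,   0.    , 284.7488],
       [  0.    , 430.0906, 212.1167],
       [  0.    ,   0.    ,   1.    ]]), 'world_from_camera': array([[-1.    ,  0.0036, -0.0069,  0.4999],
       [-0.0077, -0.5415,  0.8406,  0.9504],
       [-0.0007,  0.8407,  0.5416,  0.6527],
       [ 0.    ,  0.    ,  0.    ,  1.    ]])}
top {'intrinsics': array([[515.6627,   0.    , 279.4882],
       [  0.    , 515.6627, 211.3629],
       [  0.    ,   0.    ,   1.    ]]), 'world_from_camera': array([[-0.0173,  0.9986, -0.0495,  0.4537],
       [-0.9998, -0.0173, -0.0005,  0.017 ],
       [-0.0013,  0.0495,  0.9988,  1.3467],
       [ 0.    ,  0.    ,  0.    ,  1.    ]])}
wrist {'intrinsics': array([[325.1923,   0.    , 281.3424],
       [  0.    , 325.1923, 209.1118],
       [  0.    ,   0.    ,   1.    ]]), 'T_tool_cam': array([[-0.0012,  0.957 ,  0.29  ,  0.0741],
       [ 1.    ,  0.0013, -0.0003, -0.0002],
       [-0.0007,  0.29  , -0.957 , -0.1254],
       [ 0.    ,  0.    ,  0.    ,  1.    ]])}
```

View pics/top0.png

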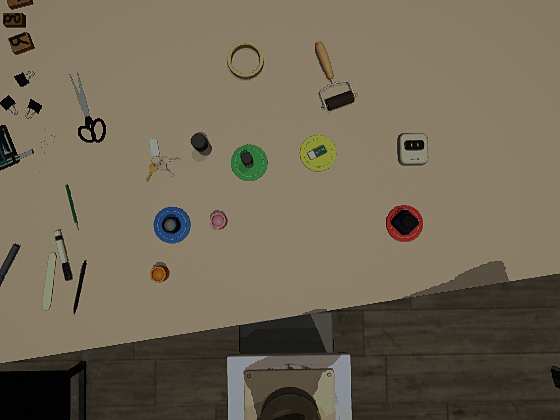

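View pics/side0.png

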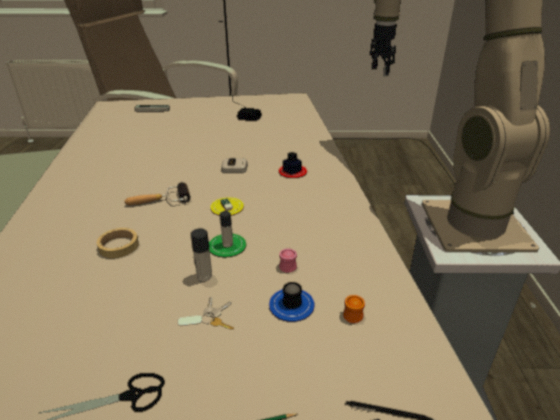

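The top view shows blue at (172,225) holding the loupe, green (250,162) the smaller glue stick, yellow (318,153) the eraser and red (405,223) the ink bottle. The look-alikes are the pink one at (218,220), the orange one at (160,272) and the bigger glue stick at (200,143). The side view agrees with this.

```bash
cat > h.py <<'E'
from workcell import get_obs, optics
import cv2, numpy as np
from scipy.spatial.transform import Rotation as R
np.set_printoptions(precision=4,suppress=True)
HSV={'blue':((95,110,50),(125,255,255)),'yellow':((24,110,90),(34,255,255)),'green':((45,110,50),(80,255,255)),'red':((174,130,70),(180,255,255)),'red2':((0,170,70),(4,255,255))}
def shot(n,save=None):
    T=None
    if n=="wrist":
        o=get_obs(); T=np.eye(4); T[:3,:3]=R.from_quat(o['ee_rot']).as_matrix(); T[:3,3]=o['position']
    c=optics.get_calibration(n); im=optics.camera(n)
    T=c['world_from_camera'] if T is None else T@c['T_tool_cam']
    if save: cv2.imwrite(f"pics/{save}.png",im[:,:,::-1])
    return im,(n,c['intrinsics'],T)
def rays(cam,px):
    n,K,T=cam; px=np.atleast_2d(np.asarray(px,float))
    u=(px-[K[0,2],K[1,2]])/K[0,0]
    if n=="wrist":
        th=np.linalg.norm(u,axis=1)[:,None]; d=u/np.maximum(th,1e-9)*np.sin(th); d=np.c_[d,np.cos(th)]
    else: d=np.c_[u,np.ones(len(u))]; d/=np.linalg.norm(d,axis=1)[:,None]
    return T[:3,3],(d*[1,-1,-1])@T[:3,:3].T
def onplane(cam,px,z):
    o,d=rays(cam,px); return o+d*((z-o[2])/d[:,2])[:,None]
def tri(obs):
    A=np.zeros((3,3));b=np.zeros(3);L=[]
    for cam,p in obs:
        o,d=rays(cam,p);d=d[0];M=np.eye(3)-np.outer(d,d);A+=M;b+=M@o;L.append((M,o))
    x=np.linalg.solve(A,b); return x,[np.linalg.norm(M@(x-o)) for M,o in L]
def project(cam,P):
    n,K,T=cam; p=(np.atleast_2d(P)-T[:3,3])@T[:3,:3]*[1,-1,-1]
    r=np.linalg.norm(p[:,:2],axis=1)[:,None]
    u=p[:,:2]/r*np.arctan2(r,p[:,2:]) if n=="wrist" else p[:,:2]/p[:,2:]
    return u*K[0,0]+[K[0,2],K[1,2]]
def mask(im,c):
    h=cv2.cvtColor(im,cv2.COLOR_RGB2HSV); m=cv2.inRange(h,*map(np.array,HSV[c]))
    if c=='red': m|=cv2.inRange(h,*map(np.array,HSV['red2']))
    return m
def biggest(m):
    cs,_=cv2.findContours(m,cv2.RETR_EXTERNAL,cv2.CHAIN_APPROX_NONE)
    return max(cs,key=cv2.contourArea)
def coaster(im,c):
    return cv2.convexHull(biggest(mask(im,c)))[:,0,:]
def circ(P):  # least-squares circle of plane points
    A=np.c_[2*P[:,:2],np.ones(len(P))]; s=np.linalg.lstsq(A,(P[:,:2]**2).sum(1),rcond=None)[0]
    return s[:2],np.sqrt(s[2]+s[:2]@s[:2])
E
python3 - <<'E'
from h import *
it,ct=shot('top'); is_,cs=shot('side')
for c in ['blue','yellow','green','red']:
    a=coaster(it,c);b=coaster(is_,c)
    ea=cv2.fitEllipse(a);eb=cv2.fitEllipse(b)
    P,e=tri([(ct,ea[0]),(cs,eb[0])])
    print(c,P,np.array(e),'top px',np.array(ea[0]),'circ',*circ(onplane(ct,a,.006)),'side',*circ(onplane(cs,b,.006)))
E
```

```text
blue [0.4914 0.2994 0.0039] [0.0004 0.0004] top px [171.4863 224.4738] circ [0.4909 0.299 ] 0.04707879160972953 side [0.4919 0.2995] 0.04633173275351637
yellow [ 0.6729 -0.0855  0.006 ] [0.0007 0.0007] top px [317.8704 152.6331] circ [ 0.6723 -0.0855] 0.047418357130943424 side [ 0.6736 -0.0875] 0.04940306337979449
green [0.6513 0.0958 0.0045] [0.0007 0.0007] top px [248.7724 162.1826] circ [0.6504 0.0957] 0.04711983433727524 side [0.6517 0.096 ] 0.047008993417265485
red [ 0.4847 -0.3063  0.004 ] [0.0006 0.0006] top px [404.1317 223.0873] circ [ 0.4841 -0.3058] 0.04713040918623748 side [ 0.4853 -0.3039] 0.04495854906010606
```

Call:
send_rows:
  plan:
    - [[0, 0, 0.064, 0, 0, 0, 1], [0, 0, 0.064, 0, 0, 0, 1], [0, 0, 0.064, 0, 0, 0, 1], [0, 0, 0, 0.14, -0.146, 0, 1], [0, 0, 0, 0.14, -0.146, 0, 1], [0, 0, 0, 0.14, -0.146, 0, 1], [0, 0, 0, 0.14, -0.146, 0, 1], [0, 0, 0, 0.14, -0.146, 0, 1], [0, 0, 0, 0.14, -0.146, 0, 1], [0, 0, 0, 0.14, -0.146, 0, 1], [0, 0, 0, 0.14, -0.146, 0, 1], [0, 0, 0, 0.14, -0.146, 0, 1], [0, 0, 0, 0.14, -0.146, 0, 1], [0, 0, 0, 0.14, -0.146, 0, 1], [0, 0, 0, 0.14, -0.146, 0, 1], [0, 0, 0, 0.14, -0.146, 0, 1], [0, 0, 0, 0.14, -0.146, 0, 1], [0, 0, 0, 0.14, -0.146, 0, 1], [0, 0, 0, 0.14, -0.146, 0, 1], [0, 0, 0, 0.14, -0.146, 0, 1]]

```text
clock: 1.92
position: [0.6546, -0.1016, 0.2482]
ee_rot: [1.0, -0.0, 0.0, 0.0]
ft_force: [0.5, -0.2, -0.2]
grip_width: 0.998
grasp_force: 0.0
```

```bash
python3 - <<'E'
from h import *
o=get_obs(); print(o['clock'],o['position'],R.from_quat(o['ee_rot']).as_matrix())
im,c=shot('wrist','w1')
h=coaster(im,'yellow'); print(circ(onplane(c,h,.006)))
h=coaster(im,'green'); print(circ(onplane(c,h,.006)))
E
```

```text
1.9167 [ 0.6546 -0.1016  0.2482] [[ 1.     -0.0007  0.    ]
 [-0.0007 -1.     -0.0002]
 [ 0.      0.0002 -1.    ]]
(array([ 0.6716, -0.0941]), np.float64(0.04068625944087633))
(array([0.6516, 0.0946]), np.float64(0.03464590152584557))
```

View pics/w1.png

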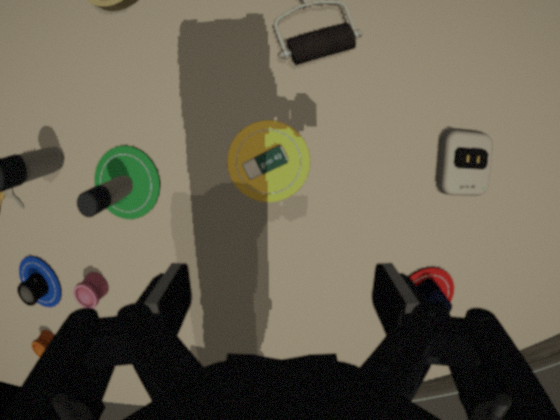

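The wrist view shows the eraser at (266,161) on the yellow coaster, half in shadow, the glue stick at (105,195) on green, and loupe and bottle at the edges. I'll segment the eraser in a zoomed crop.

```bash
sed -i "s/((24,110,90)/((16,150,60)/; s/m|=cv2.inRange(h,\*map(np.array,HSV\['red2'\]))/m|=cv2.inRange(h,*map(np.array,HSV['red2']))\n    m=cv2.morphologyEx(m,cv2.MORPH_CLOSE,np.ones((5,5),np.uint8))/" h.py
python3 - <<'E'
from h import *
it,ct=shot('top');im,c=shot('wrist')
for n in ['yellow','green']:
    print(n,circ(onplane(c,coaster(im,n),.006)),circ(onplane(ct,coaster(it,n),.006)))
cr=im[110:215,215:325]
m=cv2.bitwise_not(mask(im,'yellow'))[110:215,215:325]
out=np.hstack([cr,np.dstack([m]*3)])
cv2.imwrite('pics/w1c.png',cv2.resize(out,None,fx=3.5,fy=3.5,interpolation=cv2.INTER_NEAREST)[:,:,::-1])
E
```

```text
yellow (array([ 0.6741, -0.0859]), np.float64(0.04653599798121744)) (array([ 0.6661, -0.0766]), np.float64(0.03991642252431359))
green (array([0.6524, 0.0934]), np.float64(0.04613137404950937)) (array([0.6504, 0.0957]), np.float64(0.04711983433727524))
```

View pics/w1c.png

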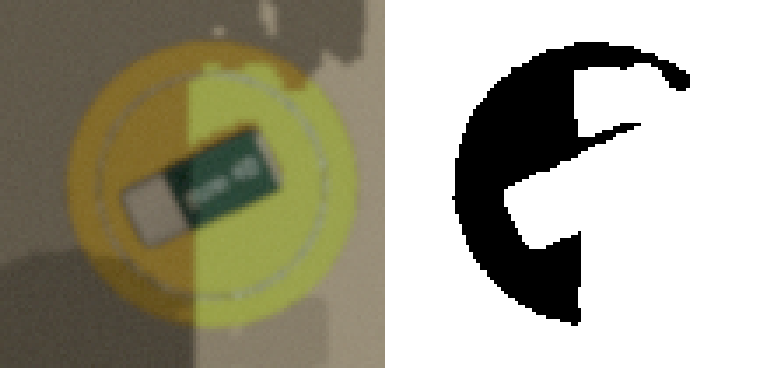

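The crop shows the eraser's outline clearly, about 24° tilted, with its white end to the left and its corner at (250,164). The lit yellow is greener than my hue range, so I'll widen it.

```bash
sed -i "s/(34,255,255)/(43,255,255)/" h.py
cat >> h.py <<'E'
def onthing(im,c,shrink=5):
    """largest blob inside the coaster's hull that is not the coaster's colour"""
    H=np.zeros(im.shape[:2],np.uint8); cv2.fillConvexPoly(H,coaster(im,c),255)
    H=cv2.erode(H,np.ones((shrink,shrink),np.uint8))
    m=cv2.morphologyEx(H&~mask(im,c),cv2.MORPH_OPEN,np.ones((3,3),np.uint8))
    return biggest(m)[:,0,:]
E
python3 - <<'E'
from h import *
it,ct=shot('top');im,c=shot('wrist');is_,cs=shot('side')
print(circ(onplane(c,coaster(im,'yellow'),.006)),circ(onplane(ct,coaster(it,'yellow'),.006)))
k=[]
for I,C in ((im,c),(it,ct),(is_,cs)):
    b=onthing(I,'yellow'); ctr=np.array(cv2.minAreaRect(b)[0]); k.append(ctr)
    P=onplane(C,b,.018)[:,:2].astype(np.float32); r=cv2.minAreaRect(P*1000)
    print(C[0],ctr,'rect',r, cv2.contourArea(b))
print(tri([(c,k[0]),(ct,k[1])]),tri([(c,k[0]),(cs,k[2])]))
E
```

```text
(array([ 0.6742, -0.0859]), np.float64(0.046432256908918244)) (array([ 0.6611, -0.0748]), np.float64(0.03736376448318797))
wrist [263.5 151.5] rect ((685.7647094726562, -81.33033752441406), (35.7566032409668, 65.84882354736328), 71.75413513183594) 1042.5
top [314. 153.] rect ((669.5306396484375, -74.52738952636719), (25.966503143310547, 20.895816802978516), 88.99706268310547) 62.5
side [226.  204.5] rect ((672.89501953125, -73.41185760498047), (22.3806209564209, 50.6343879699707), 7.4361114501953125) 58.0
(array([ 0.6791, -0.0785, -0.0407]), [np.float64(8.883924005287109e-05), np.float64(8.883924005283493e-05)]) (array([ 0.6799, -0.0824,  0.0109]), [np.float64(0.005409002110820495), np.float64(0.005409002110820535)])
```

```bash
python3 - <<'E'
from h import *
im,c=shot('wrist')
p=np.array([[122,190],[258,128],[280,187],[150,247]])/3.5+[215,110]
P=onplane(c,p,.018)[:,:2]; r=cv2.minAreaRect((P*1000).astype(np.float32)); print(P,P.mean(0),r)
d=(P[1]+P[2]-P[0]-P[3]);print(np.degrees(np.arctan2(d[1],d[0])))
E
```

```text
[[ 0.6713 -0.0695]
 [ 0.6907 -0.1124]
 [ 0.672  -0.1194]
 [ 0.6528 -0.078 ]] [ 0.6717 -0.0948] ((671.8938598632812, -95.15057373046875), (20.408451080322266, 47.132904052734375), 24.75849151611328)
-65.37002888818905
```

Call:
send_rows:
  plan:
    - [[0, 0, 0, 0.086, -0.033, 0, 1], [0, 0, 0.0761, 0, 0, 0.064, 1], [0, 0, 0.0761, 0, 0, 0.064, 1], [0, 0, 0.0761, 0, 0, 0.064, 1], [0, 0, 0.0761, 0, 0, 0.064, 1], [0, 0, 0.0761, 0, 0, 0.064, 1], [0, 0, 0.0761, 0, 0, 0.064, 1], [0, 0, 0.0761, 0, 0, 0.064, 1], [0, 0, 0.0761, 0, 0, 0.064, 1], [0, 0, 0.0761, 0, 0, 0.064, 1], [0, 0, 0.0761, 0, 0, 0.064, 1]]

```text
clock: 3.18
position: [0.6683, -0.0977, 0.1223]
ee_rot: [0.857, -0.516, -0.004, 0.001]
ft_force: [-0.1, 0.8, -2.1]
grip_width: 0.998
grasp_force: 0.0
```

```bash
python3 - <<'E'
from h import *
o=get_obs(); print(o['clock'],o['position'],o['joint_pos'],R.from_quat(o['ee_rot']).as_matrix()[:,0])
im,c=shot('wrist','w2')
print(circ(onplane(c,coaster(im,'yellow'),.006)))
E
```

```text
3.1833 [ 0.6683 -0.0977  0.1223] [ 0.1205  0.5335 -0.0584  1.4482  0.03    1.1687 -2.5967] [ 0.4677 -0.8839 -0.006 ]
(array([ 0.6745, -0.0856]), np.float64(0.04628981187206806))
```

View pics/w2.png

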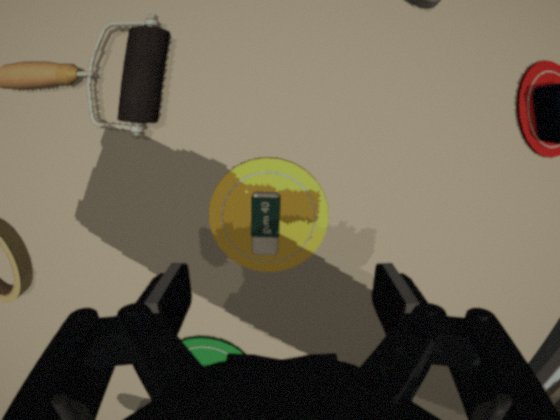

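Here the eraser is seen at (253..279, 194..254) on the yellow coaster. Joint 7 is at its limit, so I'll use the half-turn grasp.

```bash
python3 - <<'E'
from h import *
im,c=shot('wrist')
h=cv2.cvtColor(im,cv2.COLOR_RGB2HSV)
H=np.zeros(im.shape[:2],np.uint8); cv2.fillConvexPoly(H,coaster(im,'yellow'),255)
H=cv2.erode(H,np.ones((25,25),np.uint8))
m=H&((((h[...,0]>50)|(h[...,1]<110))*255).astype(np.uint8))
m=cv2.morphologyEx(m,cv2.MORPH_OPEN,np.ones((5,5),np.uint8))
b=biggest(m)[:,0,:]; r=cv2.minAreaRect(b); print(r)
P=onplane(c,b,.018)[:,:2]; r2=cv2.minAreaRect((P*1000).astype(np.float32)); print(r2)
T1=np.eye(4); T1[:3,:3]=np.array([[1,-.0007,0],[-.0007,-1,-.0002],[0,.0002,-1]]);T1[:3,3]=[.6546,-.1016,.2482]
c1=('wrist',c[1],T1@optics.get_calibration('wrist')['T_tool_cam'])
p1=(np.array([[122,190],[258,128],[280,187],[150,247]])/3.5+[215,110]).mean(0)
print(tri([(c1,p1),(c,r[0])]))
E
```

```text
((262.5, 225.0), (62.0, 27.0), 90.0)
((675.2684936523438, -85.05408477783203), (19.92824935913086, 49.49847412109375), 26.595165252685547)
(array([ 0.6773, -0.0927,  0.0385]), [np.float64(0.00092022813962449), np.float64(0.0009202281396244065)])
```

Call:
send_rows:
  plan:
    - [[0, 0, -0.0822, 0, 0, 0, 1], [0, 0, -0.0822, 0, 0, 0, 1], [0, 0, -0.0822, 0, 0, 0, 1], [0, 0, -0.0822, 0, 0, 0, 1], [0, 0, -0.0822, 0, 0, 0, 1], [0, 0, -0.0822, 0, 0, 0, 1], [0, 0, -0.0822, 0, 0, 0, 1], [0, 0, -0.0822, 0, 0, 0, 1], [0, 0, -0.0822, 0, 0, 0, 1], [0, 0, -0.0822, 0, 0, 0, 1], [0, 0, -0.0822, 0, 0, 0, 1], [0, 0, -0.0822, 0, 0, 0, 1], [0, 0, -0.0822, 0, 0, 0, 1], [0, 0, -0.0822, 0, 0, 0, 1], [0, 0, -0.0822, 0, 0, 0, 1], [0, 0, -0.0822, 0, 0, 0, 1], [0, 0, -0.0822, 0, 0, 0, 1], [0, 0, -0.0822, 0, 0, 0, 1], [0, 0, -0.0822, 0, 0, 0, 1], [0, 0, -0.0822, 0, 0, 0, 1]]

```text
clock: 4.95
position: [0.6699, -0.0968, 0.1254]
ee_rot: [0.769, 0.64, -0.001, -0.002]
ft_force: [-0.1, -0.1, -0.5]
grip_width: 1.002
grasp_force: 0.0
```

Call:
send_rows:
  plan:
    - [[0, 0, -0.0822, 0, 0, 0, 1], [0, 0, -0.0822, 0, 0, 0, 1], [0, 0, -0.0822, 0, 0, 0, 1], [0, 0, -0.0822, 0, 0, 0, 1], [0, 0, -0.0822, 0, 0, 0, 1]]

```text
clock: 5.37
position: [0.6699, -0.0969, 0.1256]
ee_rot: [0.538, 0.843, -0.001, -0.002]
ft_force: [0.5, 0.3, 0.3]
grip_width: 1.002
grasp_force: 0.0
```

```bash
cat >> h.py <<'E'
def go(x,y,z,yaw=None,info=True):
    """prints what the move to a world pose takes: shift in tool axes and turn, in units"""
    o=get_obs(); M=R.from_quat(o['ee_rot'])
    y0=np.degrees(np.arctan2(M.as_matrix()[1,0],M.as_matrix()[0,0]))
    s=M.inv().apply(np.array([x,y,z])-o['position'])/.2
    print('t',round(o['clock'],1),'pos',o['position'],'yaw',round(y0,1),'j7',round(o['joint_pos'][6],2),'rx ry tilt',M.as_matrix()[:2,2],'SHIFT',s,
      'TURN z', None if yaw is None else round(np.radians((y0-yaw+180)%360-180)/1.5,4))
E
python3 - <<'E'
from h import *
go(.6718,-.095,.025,114.6)
im,c=shot('wrist','w3')
E
```

```text
t 5.4 pos [ 0.6699 -0.0969  0.1256] yaw 114.8 j7 0.28 rx ry tilt [-0.0037  0.0006] SHIFT [0.0037 0.0141 0.503 ] TURN z 0.0029
```

```bash
cat >> h.py <<'E'
def eraser(im,c,col,z=.018,er=25):
    h=cv2.cvtColor(im,cv2.COLOR_RGB2HSV)
    H=np.zeros(im.shape[:2],np.uint8); cv2.fillConvexPoly(H,coaster(im,col),255)
    H=cv2.erode(H,np.ones((er,er),np.uint8))
    m=H&((((h[...,0]>50)|(h[...,1]<110))*255).astype(np.uint8))
    m=cv2.morphologyEx(m,cv2.MORPH_OPEN,np.ones((5,5),np.uint8))
    b=biggest(m)[:,0,:]; P=onplane(c,b,z)[:,:2]
    return cv2.minAreaRect(b),cv2.minAreaRect((P*1000).astype(np.float32))
E
python3 - <<'E'
from h import *
def cam(M,p):
    T=np.eye(4);T[:3,:3]=M;T[:3,3]=p; K=optics.get_calibration('wrist'); return ('wrist',K['intrinsics'],T@K['T_tool_cam'])
c1=cam(np.array([[1,-.0007,0],[-.0007,-1,-.0002],[0,.0002,-1]]),[.6546,-.1016,.2482])
c2=cam(R.from_quat([.857,-.516,-.004,.001]).as_matrix(),[.6683,-.0977,.1223])
c3=cam(R.from_quat([.538,.843,-.001,-.002]).as_matrix(),[.6699,-.0969,.1256])
pts=[]
for n,c,e in (('w1',c1,13),('w2',c2,25),('w3',c3,25)):
    im=cv2.imread(f'pics/{n}.png')[:,:,::-1].copy()
    a,b=eraser(im,c,'yellow',er=e); print(n,a,b,circ(onplane(c,coaster(im,'yellow'),.006))); pts.append((c,a[0]))
print(tri(pts[1:]),tri([pts[0],pts[2]]))
E
```

```text
w1 ((265.20001220703125, 161.9000244140625), (18.782970428466797, 44.274147033691406), 63.43495178222656) ((675.0694580078125, -83.70659637451172), (20.963985443115234, 49.32304000854492), 26.136550903320312) (array([ 0.6737, -0.0863]), np.float64(0.046721074186798967))
w2 ((265.5, 222.99998474121094), (26.999996185302734, 61.99999237060547), 0.0) ((674.670166015625, -85.268310546875), (19.85381507873535, 49.847999572753906), 26.138582229614258) (array([ 0.6741, -0.0858]), np.float64(0.046310136120862266))
w3 ((294.5, 197.5), (63.0, 27.0), 90.0) ((673.5449829101562, -82.022216796875), (19.957237243652344, 48.76057052612305), 26.054672241210938) (array([ 0.6734, -0.0843]), np.float64(0.04605468679883084))
(array([ 0.6741, -0.0834,  0.0101]), [np.float64(0.0002802061744994949), np.float64(0.0002802061744993387)]) (array([ 0.6742, -0.0834,  0.0102]), [np.float64(0.00020815405945772615), np.float64(0.0002081540594577365)])
```

```bash
python3 -c "
from h import *
go(.674,-.0837,.025,116.1)"
```

```text
t 5.4 pos [ 0.6699 -0.0971  0.1255] yaw 115.4 j7 0.29 rx ry tilt [-0.0039  0.0005] SHIFT [0.0505 0.0489 0.5022] TURN z -0.0086
```

Call:
send_rows:
  plan:
    - [[0, 0, -0.0086, 0.0505, 0.0489, 0.1, 1], [0, 0, 0, 0, 0, 0.1, 1], [0, 0, 0, 0, 0, 0.1, 1], [0, 0, 0, 0, 0, 0.1, 1], [0, 0, 0, 0, 0, 0.1, 0.6], [0, 0, 0, 0, 0, 0, 0.4], [0, 0, 0, 0, 0, 0, 0.2], [0, 0, 0, 0, 0, 0, 0], [0, 0, 0, 0, 0, 0, 0], [0, 0, 0, 0, 0, 0, 0], [0, 0, 0, 0, 0, 0, 0], [0, 0, 0, 0, 0, 0, 0]]
  squeeze: 30

```text
clock: 6.42
position: [0.6747, -0.0826, 0.0257]
ee_rot: [0.536, 0.844, -0.001, -0.002]
ft_force: [-1.5, -0.2, 7.4]
grip_width: 0.234
grasp_force: 30.3
```

Call:
send_rows:
  plan:
    - [[0, 0, 0, 0, 0, -0.15, 0], [0, 0, 0, 0, 0, -0.15, 0], [0, 0, 0, 0.063, -0.1306, 0, 0], [0, 0, 0, 0.063, -0.1306, 0, 0], [0, 0, 0, 0.063, -0.1306, 0, 0], [0, 0, 0, 0.063, -0.1306, 0, 0], [0, 0, 0, 0.063, -0.1306, 0, 0], [0, 0, 0, 0, 0, 0.14, 0], [0, 0, 0, 0, 0, 0.12, 0], [0, 0, 0, 0, 0, 0.04, 0], [0, 0, 0, 0, 0, 0.02, 0], [0, 0, 0, 0, 0, 0, 0], [0, 0, 0, 0, 0, 0, 0]]

```text
clock: 7.5
position: [0.5294, -0.0809, 0.0215]
ee_rot: [0.535, 0.845, -0.001, -0.003]
ft_force: [-0.0, 0.9, 0.2]
grip_width: 0.235
grasp_force: 29.6
```

Call:
send_rows:
  plan:
    - [[0, 0, 0, 0, 0, 0.008, 0], [0, 0, 0, 0, 0, 0, 0.3], [0, 0, 0, 0, 0, 0, 0.6], [0, 0, 0, 0, 0, 0, 1], [0, 0, 0, 0, 0, -0.19, 1], [0, 0, 0, 0, 0, -0.19, 1], [0, 0, 0, 0, 0, -0.19, 1], [0, 0, 0, 0, 0, -0.19, 1], [0, 0, 0, 0, 0, -0.19, 1], [0, 0, 0, 0, 0, -0.19, 1], [0, 0, 0, 0.091, 0.133, 0, 1], [0, 0, 0, 0.091, 0.133, 0, 1], [0, 0, 0, 0.091, 0.133, 0, 1], [0, 0, 0, 0.091, 0.133, 0, 1], [0, 0, 0, 0.091, 0.133, 0, 1], [0, 0, 0, 0, 0, 0, 1]]

```text
clock: 8.83
position: [0.6122, 0.0648, 0.2463]
ee_rot: [0.532, 0.847, 0.0, -0.004]
ft_force: [-0.6, 0.7, -0.5]
grip_width: 1.0
grasp_force: 0.0
```

```bash
python3 - <<'E'
from h import *
go(.6513,.0955,.065)
im,c=shot('wrist','w4'); print(circ(onplane(c,coaster(im,'green'),.006)))
print(get_obs()['ee_rot'])
E
```

```text
t 8.8 pos [0.6122 0.0648 0.2463] yaw 115.7 j7 0.07 rx ry tilt [-0.0068  0.0053] SHIFT [0.0469 0.2461 0.9059] TURN z None
(array([0.6508, 0.095 ]), np.float64(0.04633411626148164))
[ 0.5331  0.8461 -0.0004 -0.0041]
```

View pics/w4.png

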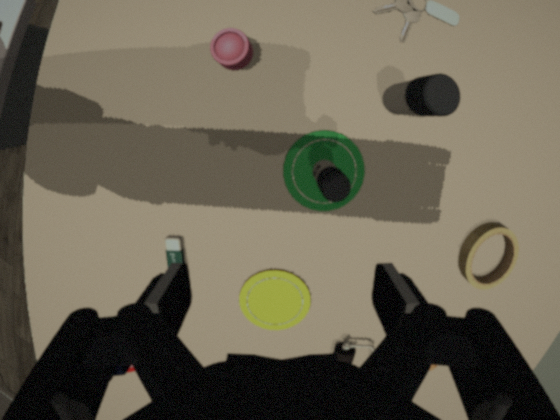

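Cap top of the glue stick is at about (333,186) in this view, on the green coaster at (323,170). The yellow coaster is now empty, and the eraser stands parked at (175,250).

```bash
cat >> h.py <<'E'
def toprim(im,c,px,z,half,vmax=60):
    """fit the top circle (known radius) of a standing dark round thing near pixel px, from its far-side silhouette"""
    g=(im.max(2)<vmax).astype(np.uint8)*255; H=np.zeros_like(g); cv2.circle(H,tuple(int(v) for v in px),half,255,-1)
    b=biggest(cv2.morphologyEx(g&H,cv2.MORPH_OPEN,np.ones((3,3),np.uint8)))[:,0,:]
    P=onplane(c,b,z)[:,:2]; d=P.mean(0)-c[2][:2,3]; d/=np.linalg.norm(d)
    q=(P-P.mean(0))@d; s=P[q>np.percentile(q,45)]
    return circ(s),cv2.boundingRect(b)
E
python3 - <<'E'
from h import *
im=cv2.imread('pics/w4.png')[:,:,::-1].copy()
o=get_obs(); c=optics.get_calibration('wrist');T=np.eye(4);T[:3,:3]=R.from_quat(o['ee_rot']).as_matrix();T[:3,3]=o['position'];cw=('wrist',c['intrinsics'],T@c['T_tool_cam'])
k=optics.get_calibration('top');ct=('top',k['intrinsics'],k['world_from_camera'])
t=cv2.imread('pics/top0.png')[:,:,::-1].copy()
A=[]
for v in (30,45,60):
    a=toprim(im,cw,(333,184),.098,28,v); b=toprim(t,ct,(247,158),.098,14,v)
    print(v,a,b)
    for x,C in ((a,cw),(b,ct)): A.append((C,project(C,np.r_[x[0][0],.098])[0]))
print(tri(A[2:4]))
E
```

```text
Traceback (most recent call last):
  File "h.py", line 70, in toprim
    b=biggest(cv2.morphologyEx(g&H,cv2.MORPH_OPEN,np.ones((3,3),np.uint8)))[:,0,:]
      ~~~~~~~^^^^^^^^^^^^^^^^^^^^^^^^^^^^^^^^^^^^^^^^^^^^^^^^^^^^^^^^^^^^^^
  File "h.py", line 40, in biggest
    return max(cs,key=cv2.contourArea)
ValueError: max() iterable argument is empty
```

```bash
python3 - <<'E'
from h import *
im=cv2.imread('pics/w4.png')[:,:,::-1].copy()
o=get_obs(); c=optics.get_calibration('wrist');T=np.eye(4);T[:3,:3]=R.from_quat(o['ee_rot']).as_matrix();T[:3,3]=o['position'];cw=('wrist',c['intrinsics'],T@c['T_tool_cam'])
k=optics.get_calibration('top');ct=('top',k['intrinsics'],k['world_from_camera'])
t=cv2.imread('pics/top0.png')[:,:,::-1].copy()
print(im[186,320:350].max(1),t[157,238:258].max(1))
A=[]
for v,w in ((35,60),(45,70),(55,80)):
    a=toprim(im,cw,(333,184),.098,28,v); b=toprim(t,ct,(247,158),.098,14,w)
    print(v,a,b)
    for x,C in ((a,cw),(b,ct)): A.append((C,project(C,np.r_[x[0][0],.098])[0]))
print(tri(A[2:4]))
E
```

```text
[22 11 28 28 27 28 32 25 31 32 27 25 29 26 36 34 32 33 29 32 36 24 27 31
 24 29 26 22 26 34] [115 121  76  24  43  42  43  41  42  42  41  43  43  34  54 125 116 116
 114 116]
35 ((array([0.6476, 0.0935]), np.float64(0.011705254357707582)), (317, 167, 33, 34)) ((array([0.6486, 0.0964]), np.float64(0.01329548352282202)), (241, 152, 12, 14))
45 ((array([0.6479, 0.093 ]), np.float64(0.01251859084180789)), (317, 167, 33, 34)) ((array([0.6492, 0.0966]), np.float64(0.013515971053942446)), (241, 151, 13, 15))
55 ((array([0.6474, 0.0933]), np.float64(0.013398045794761039)), (313, 164, 37, 38)) ((array([0.652 , 0.0987]), np.float64(0.014013693760453309)), (240, 150, 14, 18))
(array([0.646 , 0.0952, 0.1109]), [np.float64(0.0012884267377112598), np.float64(0.0012884267377113814)])
```

Call:
send_rows:
  plan:
    - [[-0.0025, -0.0051, 0, 0.03, 0.114, 0, 1], [0, 0, 0, 0.03, 0.114, 0, 1], [0, 0, 0, 0, 0, 0.16, 1], [0, 0, 0, 0, 0, 0.16, 1], [0, 0, 0, 0, 0, 0.16, 1], [0, 0, 0, 0, 0, 0.16, 1], [0, 0, 0, 0, 0, 0.16, 1], [0, 0, 0, 0, 0, 0.15, 1], [0, 0, 0, 0, 0, 0, 1]]

```text
clock: 9.63
position: [0.644, 0.0847, 0.0502]
ee_rot: [0.536, 0.844, -0.005, -0.002]
ft_force: [-1.5, -1.0, -0.4]
grip_width: 0.999
grasp_force: 0.0
```

```bash
python3 - <<'E'
from h import *
go(.648,.095,.055)
im,c=shot('wrist','w5')
E
```

```text
t 9.6 pos [0.644  0.0847 0.0502] yaw 115.2 j7 -0.06 rx ry tilt [-0.0092 -0.0061] SHIFT [ 0.0378  0.0398 -0.0247] TURN z None
```

View pics/w5.png

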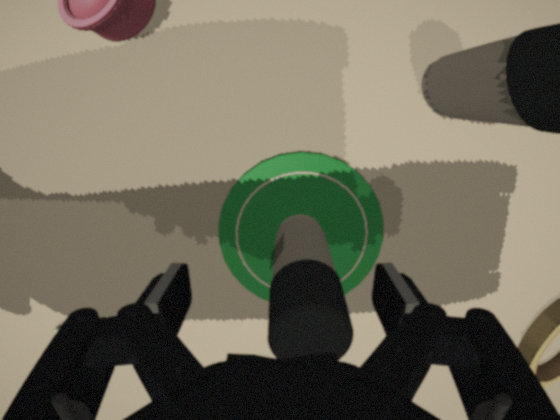

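Open fingers straddle the stick. Its axis is at x≈311 against the jaw middle at 283, so it lies to the +y side of the tool, in agreement with the computed shift.

Call:
send_rows:
  plan:
    - [[0.004, -0.004, 0, 0.038, 0.04, -0.02, 1], [0, 0, 0, 0, 0, 0, 1], [0, 0, 0, 0, 0, 0, 1]]

```text
clock: 9.93
position: [0.6527, 0.0982, 0.0629]
ee_rot: [0.535, 0.845, -0.005, 0.003]
ft_force: [-0.1, -0.3, 0.1]
grip_width: 1.004
grasp_force: 0.0
```

```bash
python3 - <<'E'
from h import *
go(.648,.095,.055)
im,c=shot('wrist')
g=(im.max(2)<55)
for r in (255,290,320):
    x=np.where(g[r,200:372])[0]+200; print(r,x.min(),x.max(),len(x))
E
```

```text
t 9.9 pos [0.6527 0.0982 0.0629] yaw 115.3 j7 -0.08 rx ry tilt [ 0.0002 -0.011 ] SHIFT [-0.0042 -0.028   0.0395] TURN z None
255 249 251 3
290 240 303 64
320 236 305 70
```

Call:
send_rows:
  plan:
    - [[-0.0032, 0.0066, 0, -0.004, -0.025, 0.035, 1], [0, 0, 0, 0, 0, 0, 0.7], [0, 0, 0, 0, 0, 0, 0.5], [0, 0, 0, 0, 0, 0, 0.4], [0, 0, 0, 0, 0, 0, 0.3], [0, 0, 0, 0, 0, 0, 0.2], [0, 0, 0, 0, 0, 0, 0], [0, 0, 0, 0, 0, 0, 0], [0, 0, 0, 0, 0, 0, 0], [0, 0, 0, 0, 0, 0, 0]]
  squeeze: 30

```text
clock: 10.82
position: [0.6476, 0.0947, 0.0535]
ee_rot: [0.535, 0.845, -0.001, -0.001]
ft_force: [1.7, 1.0, 1.5]
grip_width: 0.318
grasp_force: 29.0
```

```bash
python3 - <<'E'
from h import *
go(.6738,-.0855,.09)
E
```

```text
t 10.8 pos [0.6476 0.0947 0.0535] yaw 115.3 j7 -0.07 rx ry tilt [-0.0024 -0.0008] SHIFT [-0.8708 -0.2664 -0.1819] TURN z None
```

Call:
send_rows:
  plan:
    - [[0, 0, 0, 0, 0, -0.1, 0], [0, 0, 0, 0, 0, -0.1, 0], [0, 0, 0, 0, 0, -0.1, 0], [0, 0, 0, -0.109, -0.0333, 0, 0], [0, 0, 0, -0.109, -0.0333, 0, 0], [0, 0, 0, -0.109, -0.0333, 0, 0], [0, 0, 0, -0.109, -0.0333, 0, 0], [0, 0, 0, -0.109, -0.0333, 0, 0], [0, 0, 0, -0.109, -0.0333, 0, 0], [0, 0, 0, -0.109, -0.0333, 0, 0], [0, 0, 0, -0.109, -0.0333, 0, 0], [0, 0, 0, 0, 0, 0, 0], [0, 0, 0, 0, 0, 0, 0], [0, 0, 0, 0, 0, 0, 0]]

```text
clock: 11.98
position: [0.6734, -0.0851, 0.1131]
ee_rot: [0.535, 0.845, -0.001, -0.002]
ft_force: [0.1, 0.1, -0.6]
grip_width: 0.316
grasp_force: 28.7
```

```bash
python3 - <<'E'
from h import *
go(.6736,-.0855,.0545)
im,c=shot('wrist','w6'); print(circ(onplane(c,coaster(im,'yellow'),.006)))
E
```

```text
t 12.0 pos [ 0.6734 -0.0851  0.1131] yaw 115.3 j7 0.24 rx ry tilt [-0.0038 -0.0003] SHIFT [-0.0025  0.0012  0.2929] TURN z None
(array([ 0.6732, -0.0849]), np.float64(0.046355871595155224))
```

View pics/w6.png

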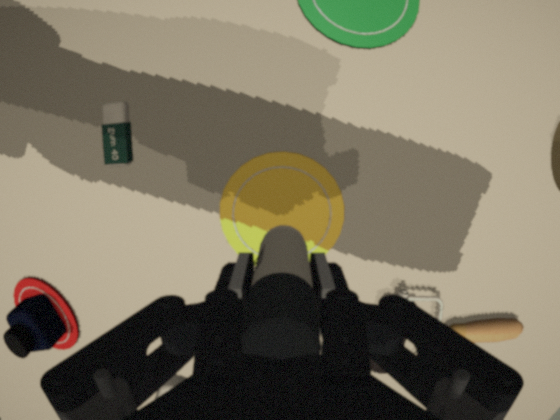

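Stick held upright between the pads, yellow coaster at (282,208) beyond it; the parked eraser is at (116,133).

Call:
send_rows:
  plan:
    - [[0, 0, 0, -0.0025, 0, 0.1, 0], [0, 0, 0, 0, 0, 0.1, 0], [0, 0, 0, 0, 0, 0.055, 0], [0, 0, 0, 0, 0, 0.025, 0], [0, 0, 0, 0, 0, 0.01, 0], [0, 0, 0, 0, 0, 0, 0], [0, 0, 0, 0, 0, 0, 0]]

```text
clock: 12.62
position: [0.6743, -0.0861, 0.0564]
ee_rot: [0.535, 0.845, -0.001, -0.0]
ft_force: [0.3, -0.7, 0.3]
grip_width: 0.316
grasp_force: 28.7
```

Call:
send_rows:
  plan:
    - [[0, 0, 0, 0, 0, 0.01, 0], [0, 0, 0, 0, 0, 0.004, 0], [0, 0, 0, 0, 0, 0, 0], [0, 0, 0, 0, 0, 0, 0]]

```text
clock: 12.95
position: [0.6743, -0.0864, 0.0535]
ee_rot: [0.535, 0.845, -0.001, -0.0]
ft_force: [0.0, -0.4, 5.6]
grip_width: 0.318
grasp_force: 28.2
```

Call:
send_rows:
  plan:
    - [[0, 0, 0, 0, 0, 0, 0.36], [0, 0, 0, 0, 0, 0, 0.45], [0, 0, 0, 0, 0, 0, 0.7], [0, 0, 0, 0, 0, 0, 1], [0, 0, 0, 0, 0, -0.1, 1], [0, 0, 0, 0, 0, -0.15, 1], [0, 0, 0, 0, 0, -0.15, 1], [0, 0, 0, 0, 0, -0.15, 1], [0, 0, 0, 0.063, -0.1306, 0, 1], [0, 0, 0, 0.063, -0.1306, 0, 1], [0, 0, 0, 0.063, -0.1306, 0, 1], [0, 0, 0, 0.063, -0.1306, 0, 1], [0, 0, 0, 0.063, -0.1306, 0, 1], [0, 0, 0, 0, 0, 0, 1], [0, 0, 0, 0, 0, 0, 1], [0, 0, 0, 0, 0, 0, 1]]

```text
clock: 14.28
position: [0.5296, -0.0853, 0.1634]
ee_rot: [0.536, 0.844, -0.001, -0.0]
ft_force: [1.6, 0.2, 0.3]
grip_width: 1.0
grasp_force: 0.0
```

```bash
cat >> h.py <<'E'
def green_eraser(im,c,z,near,half=60):
    """eraser lying on the table near a world point"""
    px=project(c,[*near,z])[0]; h=cv2.cvtColor(im,cv2.COLOR_RGB2HSV)
    H=np.zeros(im.shape[:2],np.uint8); cv2.circle(H,tuple(int(v) for v in px),half,255,-1)
    m=H&cv2.inRange(h,(60,60,15),(100,255,160)); m=cv2.morphologyEx(m,cv2.MORPH_OPEN,np.ones((3,3),np.uint8))
    b=biggest(m)[:,0,:]; return cv2.minAreaRect((onplane(c,b,z)[:,:2]*1000).astype(np.float32))
E
python3 - <<'E'
from h import *
im,c=shot('wrist','w7')
go(.5294,-.0825,.0205,115.7); print(green_eraser(im,c,.012,(.5294,-.0825)))
t,ct=shot('top','top1')
print(circ(onplane(c,coaster(im,'yellow'),.006)))
E
```

```text
t 14.3 pos [ 0.5299 -0.085   0.1633] yaw 115.2 j7 0.34 rx ry tilt [-0.0021 -0.0008] SHIFT [0.0124 0.0049 0.714 ] TURN z -0.0053
((537.7777099609375, -85.40445709228516), (7.112249851226807, 27.62301254272461), 25.78041648864746)
(array([ 0.6702, -0.0833]), np.float64(0.044818522874730315))
```

View pics/w7.png

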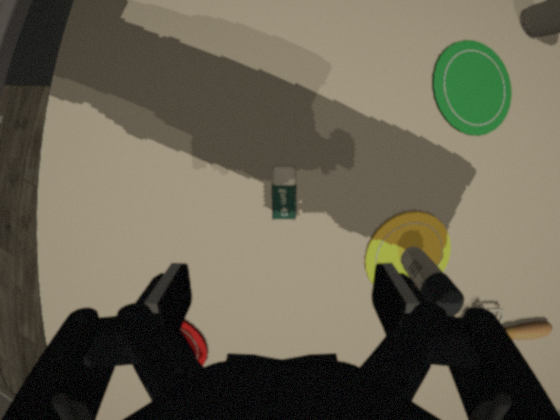

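The glue stick stands on the yellow coaster (foot at about (410,255)). The parked eraser spans (272..297, 166..220), and the green coaster at (472,87) is free.

```bash
python3 - <<'E'
from h import *
im,c=shot('wrist')
h=cv2.cvtColor(im,cv2.COLOR_RGB2HSV)
sub=h[150:240,255:315]; print(sub[[5,22,30,45,60,85],30])
# eraser blob: differs from the table hue
t=im.astype(int); d=(t[...,0]-t[...,2]) # table/shadow are warm
m=np.zeros(d.shape,np.uint8); m[150:240,250:320]=(d[150:240,250:320]/np.maximum(t[150:240,250:320].max(2),1)<.14)*255
m=cv2.morphologyEx(cv2.morphologyEx(m,cv2.MORPH_CLOSE,np.ones((5,5))),cv2.MORPH_OPEN,np.ones((5,5)))
b=biggest(m)[:,0,:]; print(cv2.boundingRect(b),cv2.minAreaRect((onplane(c,b,.012)[:,:2]*1000).astype(np.float32)))
print(onplane(c,(285,193),.012))
E
```

```text
[[ 20  61  83]
 [ 19  51 105]
 [ 23  50 103]
 [ 66  51  50]
 [ 30  39  92]
 [ 20  53 160]]
(271, 186, 24, 34) ((532.3499145507812, -88.0461654663086), (20.507488250732422, 30.31979751586914), 25.242982864379883)
[[ 0.5305 -0.0791  0.012 ]]
```

Call:
send_rows:
  plan:
    - [[0, 0, -0.005, 0.021, 0.008, 0.15, 1], [0, 0, 0, 0, 0, 0.15, 1], [0, 0, 0, 0, 0, 0.15, 1], [0, 0, 0, 0, 0, 0.15, 1], [0, 0, 0, 0, 0, 0.08, 1], [0, 0, 0, 0, 0, 0.034, 0.7], [0, 0, 0, 0, 0, 0, 0.4], [0, 0, 0, 0, 0, 0, 0.3], [0, 0, 0, 0, 0, 0, 0], [0, 0, 0, 0, 0, 0, 0], [0, 0, 0, 0, 0, 0, 0], [0, 0, 0, 0, 0, 0, 0]]
  squeeze: 30

```text
clock: 15.43
position: [0.5293, -0.0808, 0.0216]
ee_rot: [0.532, 0.847, -0.001, 0.0]
ft_force: [-1.1, 0.3, 6.0]
grip_width: 0.235
grasp_force: 30.1
```

```bash
python3 - <<'E'
from h import *
go(.6513,.0952,.1)
E
```

```text
t 15.4 pos [ 0.5293 -0.0808  0.0216] yaw 115.7 j7 0.22 rx ry tilt [-0.0009 -0.0017] SHIFT [ 0.5285  0.9306 -0.3941] TURN z None
```

Call:
send_rows:
  plan:
    - [[0, 0, 0, 0, 0, -0.15, 0], [0, 0, 0, 0, 0, -0.15, 0], [0, 0, 0, 0.0587, 0.1034, 0, 0], [0, 0, 0, 0.0587, 0.1034, 0, 0], [0, 0, 0, 0.0587, 0.1034, 0, 0], [0, 0, 0, 0.0587, 0.1034, 0, 0], [0, 0, 0, 0.0587, 0.1034, 0, 0], [0, 0, 0, 0.0587, 0.1034, 0, 0], [0, 0, 0, 0.0587, 0.1034, 0, 0], [0, 0, 0, 0.0587, 0.1034, 0, 0], [0, 0, 0, 0.0587, 0.1034, 0, 0], [0, 0, 0, 0, 0, 0, 0], [0, 0, 0, 0, 0, 0, 0], [0, 0, 0, 0, 0, 0, 0]]

```text
clock: 16.6
position: [0.6504, 0.0947, 0.0798]
ee_rot: [0.532, 0.846, -0.001, -0.001]
ft_force: [-0.2, -0.3, 0.3]
grip_width: 0.237
grasp_force: 29.6
```

```bash
python3 - <<'E'
from h import *
go(.651,.0952,.027)
im,c=shot('wrist','w8'); print(circ(onplane(c,coaster(im,'green'),.006)))
E
```

```text
t 16.6 pos [0.6504 0.0947 0.0798] yaw 115.7 j7 -0.06 rx ry tilt [-0.003  -0.0015] SHIFT [0.0009 0.0047 0.2641] TURN z None
(array([0.651 , 0.0958]), np.float64(0.04658885683097334))
```

Call:
send_rows:
  plan:
    - [[0, 0, 0, -0.003, 0.005, 0.1, 0], [0, 0, 0, 0, 0, 0.1, 0], [0, 0, 0, 0, 0, 0.05, 0], [0, 0, 0, 0, 0, 0.012, 0], [0, 0, 0, 0, 0, 0.005, 0], [0, 0, 0, 0, 0, 0, 0], [0, 0, 0, 0, 0, 0, 0]]

```text
clock: 17.23
position: [0.6515, 0.0944, 0.0267]
ee_rot: [0.533, 0.846, -0.001, -0.001]
ft_force: [-0.2, 0.2, 0.0]
grip_width: 0.235
grasp_force: 31.3
```

Call:
send_rows:
  plan:
    - [[0, 0, 0, 0, 0, 0.006, 0], [0, 0, 0, 0, 0, 0, 0.3], [0, 0, 0, 0, 0, 0, 0.6], [0, 0, 0, 0, 0, 0, 1], [0, 0, 0, 0, 0, -0.1, 1], [0, 0, 0, 0, 0, -0.2, 1], [0, 0, 0, 0, 0, -0.2, 1], [0, 0, 0, 0, 0, -0.2, 1], [0, 0, 0, 0, 0, -0.1, 1], [0, 0, 0, 0.158, -0.035, 0, 1], [0, 0, 0, 0.158, -0.035, 0, 1], [0, 0, 0, 0.158, -0.035, 0, 1], [0, 0, 0, 0.158, -0.035, 0, 1], [0, 0, 0, 0.158, -0.035, 0, 1], [0, 0, 0, 0.158, -0.035, 0, 1], [0, 0, 0, 0.158, -0.035, 0, 1], [0, 0, 0, 0.158, -0.035, 0, 1], [0, 0, 0, 0, 0, 0, 1], [0, 0, 0, 0, 0, 0, 1], [0, 0, 0, 0, 0, 0, 1]]

```text
clock: 18.9
position: [0.4923, 0.2983, 0.1853]
ee_rot: [0.532, 0.847, -0.001, -0.001]
ft_force: [0.6, 0.0, -0.5]
grip_width: 0.999
grasp_force: 0.0
```

```bash
python3 - <<'E'
from h import *
im,c=shot('wrist','w9'); t,ct=shot('top','top2')
go(.491,.299,.04)
print(circ(onplane(c,coaster(im,'blue'),.006)))
E
```

```text
t 19.0 pos [0.4928 0.2976 0.1851] yaw 115.6 j7 -0.41 rx ry tilt [-0.003  -0.0015] SHIFT [ 0.0105 -0.0028  0.7257] TURN z None
(array([0.4911, 0.2989]), np.float64(0.04651888264287529))
```

View pics/w9.png

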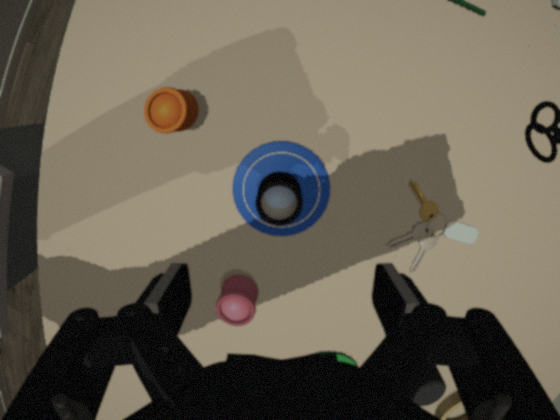

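The loupe is at (279,200) on the blue coaster centred at (281,188). Pink (237,298) and orange (171,110) are clear of the jaws.

```bash
python3 - <<'E'
from h import *
im,c=shot('wrist')
t=cv2.imread('pics/top0.png')[:,:,::-1].copy(); k=optics.get_calibration('top');ct=('top',k['intrinsics'],k['world_from_camera'])
for v,w in ((35,50),(45,60),(55,70)):
    a=toprim(im,c,(279,199),.049,40,v);b=toprim(t,ct,(171,226),.049,13,w);print(a,b)
A=[(C,project(C,np.r_[x[0][0],.049])[0]) for C,x in ((c,a),(ct,b))]
print(tri(A))
E
```

```text
((array([0.4903, 0.2971]), np.float64(0.018428508162699104)), (257, 172, 45, 52)) ((array([0.487 , 0.2895]), np.float64(0.013873191011627465)), (172, 219, 9, 14))
((array([0.4904, 0.297 ]), np.float64(0.01865075645174592)), (257, 172, 45, 52)) ((array([0.4907, 0.2935]), np.float64(0.017095744706603692)), (165, 217, 16, 16))
((array([0.4903, 0.2972]), np.float64(0.019086810824216992)), (256, 172, 47, 53)) ((array([0.4904, 0.2973]), np.float64(0.016247513494737013)), (162, 217, 19, 17))
(array([0.4903, 0.2973, 0.0493]), [np.float64(3.427258557096825e-05), np.float64(3.427258557086355e-05)])
```

Call:
send_rows:
  plan:
    - [[0, 0, 0, 0.004, -0.012, 0.15, 1], [0, 0, 0, 0, 0, 0.15, 1], [0, 0, 0, 0, 0, 0.15, 1], [0, 0, 0, 0, 0, 0.15, 1], [0, 0, 0, 0, 0, 0.12, 1], [0, 0, 0, 0, 0, 0.046, 1], [0, 0, 0, 0, 0, 0, 0.8], [0, 0, 0, 0, 0, 0, 0.6], [0, 0, 0, 0, 0, 0, 0.5], [0, 0, 0, 0, 0, 0, 0.4], [0, 0, 0, 0, 0, 0, 0], [0, 0, 0, 0, 0, 0, 0], [0, 0, 0, 0, 0, 0, 0], [0, 0, 0, 0, 0, 0, 0]]
  squeeze: 35

```text
clock: 20.22
position: [0.49, 0.2989, 0.0342]
ee_rot: [0.532, 0.846, -0.0, -0.0]
ft_force: [-0.7, -0.9, 5.7]
grip_width: 0.463
grasp_force: 35.0
```

```bash
python3 - <<'E'
from h import *
go(.46,0,.1)
E
```

```text
t 20.2 pos [0.49   0.2989 0.0342] yaw 115.7 j7 -0.52 rx ry tilt [-0.0002  0.    ] SHIFT [-1.2821 -0.7827 -0.3291] TURN z None
```

Call:
send_rows:
  plan:
    - [[0, 0, 0, 0, 0, -0.13, 0], [0, 0, 0, 0, 0, -0.13, 0], [0, 0, 0, 0, 0, -0.14, 0], [0, 0, 0, -0.128, -0.078, 0, 0], [0, 0, 0, -0.128, -0.078, 0, 0], [0, 0, 0, -0.128, -0.078, 0, 0], [0, 0, 0, -0.128, -0.078, 0, 0], [0, 0, 0, -0.128, -0.078, 0, 0], [0, 0, 0, -0.128, -0.078, 0, 0], [0, 0, 0, -0.128, -0.078, 0, 0], [0, 0, 0, -0.128, -0.078, 0, 0], [0, 0, 0, -0.128, -0.078, 0, 0], [0, 0, 0, -0.128, -0.078, 0, 0], [0, 0, 0, 0, 0, 0.15, 0], [0, 0, 0, 0, 0, 0.12, 0], [0, 0, 0, 0, 0, 0.08, 0], [0, 0, 0, 0, 0, 0.04, 0], [0, 0, 0, 0, 0, 0.02, 0], [0, 0, 0, 0, 0, 0, 0], [0, 0, 0, 0, 0, 0, 0]]

```text
clock: 21.88
position: [0.46, 0.0003, 0.0316]
ee_rot: [0.532, 0.847, -0.001, -0.0]
ft_force: [-0.0, 0.7, -0.4]
grip_width: 0.463
grasp_force: 35.9
```

Call:
send_rows:
  plan:
    - [[0, 0, 0, 0, 0, 0.01, 0], [0, 0, 0, 0, 0, 0.005, 0], [0, 0, 0, 0, 0, 0, 0], [0, 0, 0, 0, 0, 0, 0.5], [0, 0, 0, 0, 0, 0, 0.7], [0, 0, 0, 0, 0, 0, 1], [0, 0, 0, 0, 0, -0.1, 1], [0, 0, 0, 0, 0, -0.2, 1], [0, 0, 0, 0, 0, -0.2, 1], [0, 0, 0, 0, 0, -0.2, 1], [0, 0, 0, -0.159, -0.0615, 0, 1], [0, 0, 0, -0.159, -0.0615, 0, 1], [0, 0, 0, -0.159, -0.0615, 0, 1], [0, 0, 0, -0.159, -0.0615, 0, 1], [0, 0, 0, -0.159, -0.0615, 0, 1], [0, 0, 0, -0.159, -0.0615, 0, 1], [0, 0, 0, -0.159, -0.0615, 0, 1], [0, 0, 0, -0.159, -0.0615, 0, 1], [0, 0, 0, -0.159, -0.0615, 0, 1], [0, 0, 0, 0, 0, 0, 1]]

```text
clock: 23.55
position: [0.4821, -0.3133, 0.167]
ee_rot: [0.536, 0.844, -0.002, -0.001]
ft_force: [-1.0, 0.0, -0.4]
grip_width: 0.999
grasp_force: 0.0
```

Call:
send_rows:
  plan:
    - [[0, 0, 0, 0, 0, 0, 1], [0, 0, 0, 0, 0, 0, 1]]

```text
clock: 23.72
position: [0.484, -0.3051, 0.1675]
ee_rot: [0.532, 0.847, -0.001, -0.001]
ft_force: [-0.6, 0.3, 0.5]
grip_width: 1.001
grasp_force: 0.0
```

```bash
python3 - <<'E'
from h import *
im,c=shot('wrist','w10'); t,ct=shot('top','top3')
go(.4845,-.306,.04)
print(circ(onplane(c,coaster(im,'red'),.006)))
E
```

```text
t 23.8 pos [ 0.4842 -0.3043  0.1678] yaw 115.8 j7 0.78 rx ry tilt [-0.003  -0.0007] SHIFT [-0.0085 -0.0006  0.6392] TURN z None
(array([ 0.4849, -0.3068]), np.float64(0.046339112451673874))
```

View pics/w10.png

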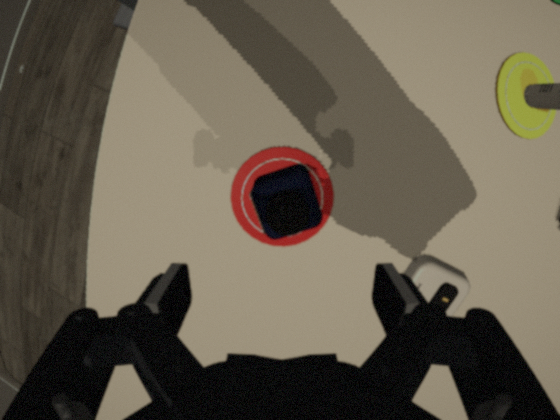

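The bottle on the red coaster spans about (250..322, 165..240), turned some 15° in the image. The phone cradle at (437,285) is off to the side.

```bash
python3 - <<'E'
from h import *
im,c=shot('wrist')
crop=im[130:265,215:350].astype(float)
m=np.zeros(im.shape[:2],np.uint8); cv2.circle(m,(285,200),46,255,-1)
for v in (50,60,70):
    g=m&((im.max(2)<v)*255).astype(np.uint8); g=cv2.morphologyEx(g,cv2.MORPH_OPEN,np.ones((5,5)))
    b=biggest(g)[:,0,:]
    for z in (.046,.026): print(v,z,cv2.minAreaRect((onplane(c,b,z)[:,:2]*1000).astype(np.float32)),cv2.boundingRect(b))
e=np.clip(crop*3.5,0,255).astype(np.uint8)
cv2.imwrite('pics/w10c.png',cv2.resize(e,None,fx=4,fy=4)[:,:,::-1])
E
```

```text
50 0.046 ((484.98016357421875, -299.53631591796875), (48.41206359863281, 53.052223205566406), 44.358524322509766) (251, 165, 70, 73)
50 0.026 ((487.59112548828125, -304.5556945800781), (52.32738494873047, 57.342811584472656), 44.3585205078125) (251, 165, 70, 73)
60 0.046 ((485.005859375, -299.37548828125), (48.99017333984375, 53.20359802246094), 44.74272918701172) (251, 165, 70, 74)
60 0.026 ((487.6189270019531, -304.3819274902344), (52.952247619628906, 57.506412506103516), 44.74281311035156) (251, 165, 70, 74)
70 0.046 ((485.02569580078125, -299.453857421875), (49.395713806152344, 53.65178680419922), 44.055267333984375) (250, 165, 71, 74)
70 0.026 ((487.64031982421875, -304.46661376953125), (53.39055633544922, 57.99085998535156), 44.05523681640625) (250, 165, 71, 74)
```

View pics/w10c.png

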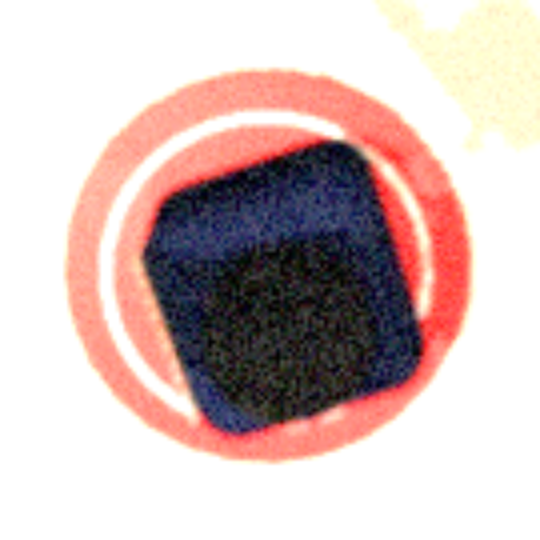

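Contrast-stretched crop: the cap circle is centred at about (285,328) in the crop, i.e. pixel (286,212), and spans 45 px. The body's sides run 44° in the world.

```bash
python3 - <<'E'
from h import *
im,c=shot('wrist')
# cap: near-black and not blue, inside the bottle's blob
f=cv2.GaussianBlur(im,(5,5),0).astype(int); m=np.zeros(im.shape[:2],np.uint8); cv2.circle(m,(285,200),46,255,-1)
print('body b-r',np.median((f[...,2]-f[...,0])[180:185,275:300]),'cap',np.median((f[...,2]-f[...,0])[205:220,278:294]))
g=m&(((im.max(2)<60)&(f[...,2]-f[...,0]<4)&(f[...,2]<22))*255).astype(np.uint8)
g=cv2.morphologyEx(cv2.morphologyEx(g,cv2.MORPH_OPEN,np.ones((5,5))),cv2.MORPH_CLOSE,np.ones((5,5)))
b=biggest(g)[:,0,:]; print(cv2.boundingRect(b),cv2.minEnclosingCircle(b)); P=onplane(c,b,.066); print(circ(P)); print(onplane(c,(286,212),.066))
q=np.array([[225,435],[420,365],[425,300],[355,140],[160,200],[145,255]])/4+[215,130]
print(onplane(c,q[:3],.046),onplane(c,q[3:],.012))
E
```

```text
body b-r 14.0 cap 0.0
(266, 191, 43, 45) ((287.0, 213.0), 23.345335006713867)
(array([ 0.4866, -0.3008]), np.float64(0.01625200976533524))
[[ 0.4859 -0.3004  0.066 ]]
[[ 0.488  -0.3318  0.046 ]
 [ 0.517  -0.301   0.046 ]
 [ 0.5115 -0.2885  0.046 ]] [[ 0.4889 -0.2699  0.012 ]
 [ 0.4561 -0.3006  0.012 ]
 [ 0.4583 -0.3135  0.012 ]]
```

Call:
send_rows:
  plan:
    - [[0, 0, 0, 0.0105, 0.0185, 0, 1], [0, 0, -0.0721, 0, 0, 0.1, 1], [0, 0, -0.0721, 0, 0, 0.1, 1], [0, 0, -0.0721, 0, 0, 0.1, 1], [0, 0, 0, 0, 0, 0.1, 1], [0, 0, 0, 0, 0, 0, 1], [0, 0, 0, 0, 0, 0, 1], [0, 0, 0, 0, 0, 0, 1]]

```text
clock: 24.58
position: [0.4869, -0.3022, 0.0891]
ee_rot: [0.389, 0.921, -0.001, -0.001]
ft_force: [0.5, 0.5, 1.2]
grip_width: 1.003
grasp_force: 0.0
```

```bash
python3 - <<'E'
from h import *
go(.4866,-.3008,.030,134.4)
im,c=shot('wrist','w11')
px=project(c,[.4866,-.3008,.066])[0]; print(px)
f=cv2.GaussianBlur(im,(5,5),0).astype(int); m=np.zeros(im.shape[:2],np.uint8); cv2.circle(m,(int(px[0]),int(px[1])-15),70,255,-1); m[250:,:190]=0;m[250:,375:]=0
g=m&(((im.max(2)<60)&(f[...,2]-f[...,0]<4)&(f[...,2]<22))*255).astype(np.uint8)
g=cv2.morphologyEx(g,cv2.MORPH_OPEN,np.ones((7,7)))
b=biggest(g)[:,0,:]; print(cv2.boundingRect(b)); print(circ(onplane(c,b,.066)))
a=m&((im.max(2)<60)*255).astype(np.uint8); a=cv2.morphologyEx(a,cv2.MORPH_OPEN,np.ones((7,7)));b=biggest(a)[:,0,:]
print(cv2.boundingRect(b),cv2.minAreaRect((onplane(c,b,.046)[:,:2]*1000).astype(np.float32)))
e=np.clip(im[60:360,130:430].astype(float)*3,0,255).astype(np.uint8); cv2.imwrite('pics/w11c.png',cv2.resize(e,None,fx=2,fy=2)[:,:,::-1])
E
```

```text
t 24.6 pos [ 0.4869 -0.3022  0.0891] yaw 134.3 j7 1.04 rx ry tilt [-0.0018 -0.0017] SHIFT [0.006  0.0046 0.2953] TURN z -0.0017
[282.628  261.4797]
(251, 226, 61, 63)
(array([ 0.4853, -0.3004]), np.float64(0.0165560140365001))
(238, 191, 87, 99) ((484.7235107421875, -300.221435546875), (48.153682708740234, 60.03494644165039), 44.23143005371094)
```

View pics/w11c.png

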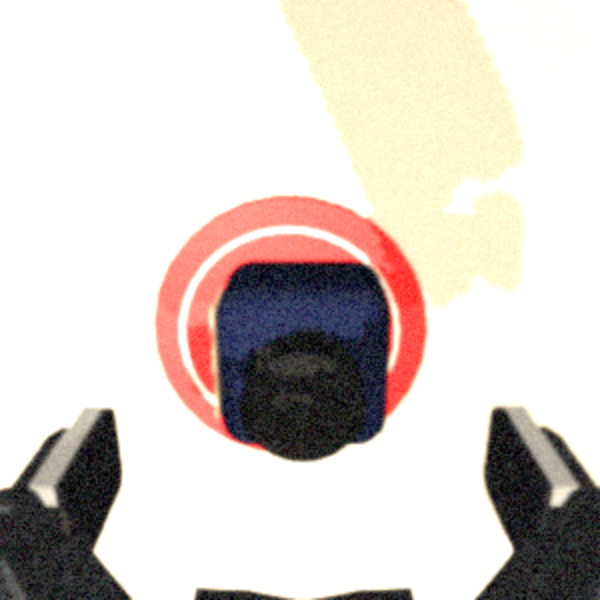

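The bottle is square to the open jaws and centred between them: cap at crop (303,397), fingers at 105 and 500. Both views put the cap at the same point for z = 66 mm.

Call:
send_rows:
  plan:
    - [[0, 0, 0, 0.009, 0.002, 0.1, 1], [0, 0, 0, 0, 0, 0.1, 1], [0, 0, 0, 0, 0, 0.07, 1], [0, 0, 0, 0, 0, 0.025, 1], [0, 0, 0, 0, 0, 0, 0.9], [0, 0, 0, 0, 0, 0, 0.8], [0, 0, 0, 0, 0, 0, 0.7], [0, 0, 0, 0, 0, 0, 0.6], [0, 0, 0, 0, 0, 0, 0.5], [0, 0, 0, 0, 0, 0, 0.4], [0, 0, 0, 0, 0, 0, 0.4], [0, 0, 0, 0, 0, 0, 0.4], [0, 0, 0, 0, 0, 0, 0.4]]
  squeeze: 45

```text
clock: 25.72
position: [0.4858, -0.3012, 0.0302]
ee_rot: [0.389, 0.921, -0.001, -0.0]
ft_force: [-1.2, 0.2, 5.8]
grip_width: 0.58
grasp_force: 46.9
```

```bash
python3 - <<'E'
from h import *
go(.491,.299,.1)
E
```

```text
t 25.7 pos [ 0.4858 -0.3012  0.0302] yaw 134.3 j7 0.99 rx ry tilt [-0.0014 -0.0023] SHIFT [ 2.1307  2.1125 -0.3559] TURN z None
```

Call:
send_rows:
  plan:
    - [[0, 0, 0, 0, 0, -0.05, 0.4], [0, 0, 0, 0, 0, -0.1, 0.4], [0, 0, 0, 0, 0, -0.15, 0.4], [0, 0, 0, 0, 0, -0.15, 0.4], [0, 0, 0, 0, 0, -0.1, 0.4], [0, 0, 0, 0, 0, -0.05, 0.4], [0, 0, 0, 0.03, 0.03, 0, 0.4], [0, 0, 0, 0.06, 0.06, 0, 0.4], [0, 0, 0, 0.09, 0.09, 0, 0.4], [0, 0, 0, 0.1, 0.1, 0, 0.4], [0, 0, 0, 0.1, 0.1, 0, 0.4], [0, 0, 0, 0.1, 0.1, 0, 0.4], [0, 0, 0, 0.1, 0.1, 0, 0.4], [0, 0, 0, 0.1, 0.1, 0, 0.4], [0, 0, 0, 0.1, 0.1, 0, 0.4], [0, 0, 0, 0.1, 0.1, 0, 0.4], [0, 0, 0, 0.1, 0.1, 0, 0.4], [0, 0, 0, 0.1, 0.1, 0, 0.4], [0, 0, 0, 0.1, 0.1, 0, 0.4], [0, 0, 0, 0.1, 0.1, 0, 0.4]]

```text
clock: 27.38
position: [0.4877, 0.0639, 0.1467]
ee_rot: [0.388, 0.922, -0.002, -0.003]
ft_force: [0.4, -0.2, -0.8]
grip_width: 0.579
grasp_force: 47.4
```

Call:
send_rows:
  plan:
    - [[0, 0, 0, 0.1, 0.1, 0, 0.4], [0, 0, 0, 0.1, 0.1, 0, 0.4], [0, 0, 0, 0.1, 0.1, 0, 0.4], [0, 0, 0, 0.1, 0.1, 0, 0.4], [0, 0, 0, 0.1, 0.1, 0, 0.4], [0, 0, 0, 0.1, 0.1, 0, 0.4], [0, 0, 0, 0.1, 0.1, 0, 0.4], [0, 0, 0, 0.08, 0.075, 0, 0.4], [0, 0, 0, 0.05, 0.045, 0, 0.4], [0, 0, 0, 0.02, 0.015, 0, 0.4], [0, 0, 0, 0, 0, 0, 0.4], [0, 0, 0, 0, 0, 0, 0.4], [0, 0, 0, 0, 0, 0, 0.4]]

```text
clock: 28.47
position: [0.4907, 0.2983, 0.1476]
ee_rot: [0.389, 0.921, -0.002, -0.001]
ft_force: [-0.3, 0.5, -0.7]
grip_width: 0.581
grasp_force: 47.4
```

```bash
python3 - <<'E'
from h import *
im,c=shot('wrist','w12'); print(circ(onplane(c,coaster(im,'blue'),.006)))
go(.491,.299,.0335)
E
```

```text
(array([0.4908, 0.299 ]), np.float64(0.04637387112012488))
t 28.5 pos [0.491  0.2982 0.1478] yaw 134.2 j7 -0.13 rx ry tilt [-0.0033 -0.002 ] SHIFT [0.0022 0.0048 0.5713] TURN z None
```

Call:
send_rows:
  plan:
    - [[0, 0, 0, 0.002, 0.005, 0.05, 0.4], [0, 0, 0, 0, 0, 0.1, 0.4], [0, 0, 0, 0, 0, 0.12, 0.4], [0, 0, 0, 0, 0, 0.12, 0.4], [0, 0, 0, 0, 0, 0.1, 0.4], [0, 0, 0, 0, 0, 0.05, 0.4], [0, 0, 0, 0, 0, 0.025, 0.4], [0, 0, 0, 0, 0, 0.01, 0.4], [0, 0, 0, 0, 0, 0, 0.4], [0, 0, 0, 0, 0, 0, 0.4], [0, 0, 0, 0, 0, 0, 0.4]]

```text
clock: 29.43
position: [0.4916, 0.3009, 0.0342]
ee_rot: [0.389, 0.921, -0.0, -0.001]
ft_force: [1.0, 0.1, -1.4]
grip_width: 0.576
grasp_force: 47.3
```

Call:
send_rows:
  plan:
    - [[0, 0, 0, -0.005, -0.009, 0.01, 0.4], [0, 0, 0, 0, 0, 0.006, 0.4], [0, 0, 0, 0, 0, 0.003, 0.4], [0, 0, 0, 0, 0, 0, 0.4], [0, 0, 0, 0, 0, 0, 0.4]]

```text
clock: 29.85
position: [0.4906, 0.2983, 0.0302]
ee_rot: [0.389, 0.921, -0.001, -0.001]
ft_force: [-3.1, -3.7, 8.7]
grip_width: 0.58
grasp_force: 48.6
```

Call:
send_rows:
  plan:
    - [[0, 0, 0, 0, 0, 0, 0.62], [0, 0, 0, 0, 0, 0, 0.7], [0, 0, 0, 0, 0, 0, 0.85], [0, 0, 0, 0, 0, 0, 1], [0, 0, 0, 0, 0, -0.05, 1], [0, 0, 0, 0, 0, -0.15, 1], [0, 0, 0, 0, 0, -0.2, 1], [0, 0, 0, 0, 0, -0.2, 1], [0, 0, 0, -0.107, -0.128, 0, 1], [0, 0, 0, -0.107, -0.128, 0, 1], [0, 0, 0, -0.107, -0.128, 0, 1], [0, 0, 0, -0.107, -0.128, 0, 1], [0, 0, 0, -0.107, -0.128, 0, 1], [0, 0, 0, -0.107, -0.128, 0, 1], [0, 0, 0, -0.107, -0.128, 0, 1], [0, 0, 0, -0.107, -0.128, 0, 1], [0, 0, 0, -0.107, -0.128, 0, 1], [0, 0, 0, 0, 0, 0, 1], [0, 0, 0, 0, 0, 0, 1], [0, 0, 0, 0, 0, 0, 1]]

```text
clock: 31.52
position: [0.4604, 0.0006, 0.1503]
ee_rot: [0.388, 0.921, -0.001, -0.001]
ft_force: [-0.1, 1.5, -0.4]
grip_width: 1.001
grasp_force: 0.0
```

```bash
python3 - <<'E'
from h import *
im,c=shot('wrist','w13')
px=project(c,[.46,0,.043])[0]; print(px)
for v in (35,45,55): print(toprim(im,c,px,.043,38,v))
go(.46,0,.026)
E
```

```text
[280.6096 213.7936]
((array([ 0.4598, -0.0011]), np.float64(0.018485986815559508)), (255, 180, 50, 58))
((array([ 0.4599, -0.0012]), np.float64(0.018661241315834597)), (255, 180, 50, 59))
((array([ 0.46  , -0.0012]), np.float64(0.018785182410230222)), (255, 179, 50, 60))
t 31.6 pos [0.4604 0.0012 0.1502] yaw 134.4 j7 0.59 rx ry tilt [-0.0025 -0.0007] SHIFT [-0.0038 -0.0041  0.6209] TURN z None
```

Call:
send_rows:
  plan:
    - [[0, 0, 0, -0.0065, -0.009, 0.12, 1], [0, 0, 0, 0, 0, 0.15, 1], [0, 0, 0, 0, 0, 0.15, 1], [0, 0, 0, 0, 0, 0.12, 1], [0, 0, 0, 0, 0, 0.07, 1], [0, 0, 0, 0, 0, 0.005, 0.9], [0, 0, 0, 0, 0, 0, 0.7], [0, 0, 0, 0, 0, 0, 0.6], [0, 0, 0, 0, 0, 0, 0.5], [0, 0, 0, 0, 0, 0, 0.4], [0, 0, 0, 0, 0, 0, 0.2], [0, 0, 0, 0, 0, 0, 0.2], [0, 0, 0, 0, 0, 0, 0.2]]
  squeeze: 35

```text
clock: 32.65
position: [0.4604, -0.0021, 0.0283]
ee_rot: [0.388, 0.921, -0.001, -0.0]
ft_force: [-2.4, 0.6, 7.7]
grip_width: 0.46
grasp_force: 34.6
```

```bash
python3 - <<'E'
from h import *
go(.4847,-.3063,.1)
E
```

```text
t 32.6 pos [ 0.4604 -0.0021  0.0283] yaw 134.3 j7 0.42 rx ry tilt [-0.0007 -0.0014] SHIFT [-1.1739 -0.9756 -0.3566] TURN z None
```

Call:
send_rows:
  plan:
    - [[0, 0, 0, 0, 0, -0.1, 0.2], [0, 0, 0, 0, 0, -0.15, 0.2], [0, 0, 0, 0, 0, -0.1, 0.2], [0, 0, 0, -0.1067, -0.0887, 0, 0.2], [0, 0, 0, -0.1067, -0.0887, 0, 0.2], [0, 0, 0, -0.1067, -0.0887, 0, 0.2], [0, 0, 0, -0.1067, -0.0887, 0, 0.2], [0, 0, 0, -0.1067, -0.0887, 0, 0.2], [0, 0, 0, -0.1067, -0.0887, 0, 0.2], [0, 0, 0, -0.1067, -0.0887, 0, 0.2], [0, 0, 0, -0.1067, -0.0887, 0, 0.2], [0, 0, 0, -0.1067, -0.0887, 0, 0.2], [0, 0, 0, -0.1067, -0.0887, 0, 0.2], [0, 0, 0, -0.1067, -0.0887, 0, 0.2], [0, 0, 0, 0, 0, 0, 0.2], [0, 0, 0, 0, 0, 0, 0.2], [0, 0, 0, 0, 0, 0, 0.2]]

```text
clock: 34.07
position: [0.484, -0.306, 0.0976]
ee_rot: [0.388, 0.921, -0.001, -0.001]
ft_force: [0.1, 0.7, -0.4]
grip_width: 0.46
grasp_force: 36.2
```

```bash
python3 - <<'E'
from h import *
im,c=shot('wrist','w14'); print(circ(onplane(c,coaster(im,'red'),.006)))
go(.4848,-.3065,.034)
E
```

```text
(array([ 0.4839, -0.3058]), np.float64(0.04572401712457448))
t 34.1 pos [ 0.4841 -0.3055  0.0975] yaw 134.3 j7 1.04 rx ry tilt [-0.0024 -0.0009] SHIFT [-0.0061 -0.0003  0.3177] TURN z None
```

Call:
send_rows:
  plan:
    - [[0, 0, 0, -0.004, 0, 0.1, 0.2], [0, 0, 0, 0, 0, 0.1, 0.2], [0, 0, 0, 0, 0, 0.08, 0.2], [0, 0, 0, 0, 0, 0.03, 0.2], [0, 0, 0, 0, 0, 0.01, 0.2], [0, 0, 0, 0, 0, 0.005, 0.2], [0, 0, 0, 0, 0, 0, 0.2], [0, 0, 0, 0, 0, 0, 0.2]]

```text
clock: 34.78
position: [0.4843, -0.3061, 0.0339]
ee_rot: [0.388, 0.922, -0.001, -0.001]
ft_force: [-8.1, 3.9, 14.4]
grip_width: 0.46
grasp_force: 39.1
```

Call:
send_rows:
  plan:
    - [[0, 0, 0, 0, 0, -0.003, 0.2], [0, 0, 0, 0, 0, 0, 0.5], [0, 0, 0, 0, 0, 0, 0.6], [0, 0, 0, 0, 0, 0, 0.8], [0, 0, 0, 0, 0, 0, 1], [0, 0, 0, 0, 0, 0, 1], [0, 0, 0, 0, 0, -0.1, 1], [0, 0, 0, 0, 0, -0.2, 1], [0, 0, 0, 0, 0, -0.2, 1], [0, 0, 0, 0, 0, -0.2, 1], [0, 0, 0, 0, 0, 0, 1], [0, 0, 0, 0, 0, 0, 1], [0, 0, 0, 0, 0, 0, 1]]

```text
clock: 35.87
position: [0.4842, -0.3072, 0.1722]
ee_rot: [0.389, 0.921, -0.001, -0.001]
ft_force: [-0.2, 0.2, -0.0]
grip_width: 1.0
grasp_force: 0.0
```

```bash
python3 - <<'E'
from h import *
im,c=shot('wrist','w15'); print('red',circ(onplane(c,coaster(im,'red'),.006)))
px=project(c,[.484,-.306,.049])[0]
for v in (35,45): print(toprim(im,c,px,.049,38,v))
t,ct=shot('top','top4'); s,cs=shot('side','side4'); go(.484,-.306,.1)
for n in ('blue','yellow','green'): print(n,circ(onplane(ct,coaster(t,n),.006)))
cv2.imwrite('pics/top4c.png',cv2.resize(t[120:270,130:450],None,fx=2.5,fy=2.5,interpolation=cv2.INTER_CUBIC)[:,:,::-1])
E
```

```text
red (array([ 0.4848, -0.307 ]), np.float64(0.046291835105893464))
((array([ 0.4844, -0.3057]), np.float64(0.018290967796053773)), (260, 175, 47, 54))
((array([ 0.4844, -0.3057]), np.float64(0.018576057350159957)), (260, 175, 47, 54))
t 36.0 pos [ 0.4838 -0.3068  0.1711] yaw 134.3 j7 1.09 rx ry tilt [-0.0051  0.0006] SHIFT [0.0008 0.0047 0.3553] TURN z None
blue (array([0.4909, 0.299 ]), np.float64(0.04707879160972953))
yellow (array([ 0.6724, -0.0846]), np.float64(0.04718974330540432))
green (array([0.6504, 0.0957]), np.float64(0.04711983433727524))
```

View pics/top4c.png

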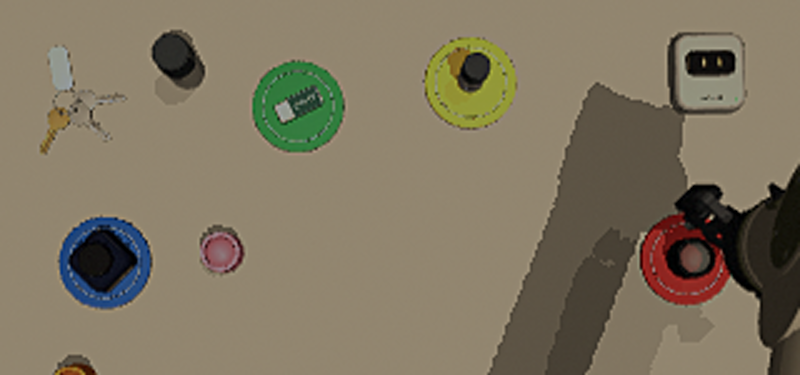

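All four stand on their own coasters, by eye centred: bottle (104,262) on blue, eraser (298,104) on green, glue stick on yellow, loupe on red. A numeric check of three of them follows.

```bash
python3 - <<'E'
from h import *
t=cv2.imread('pics/top4.png')[:,:,::-1].copy(); k=optics.get_calibration('top');ct=('top',k['intrinsics'],k['world_from_camera'])
px=project(ct,[.673,-.085,.098])[0]; print('glue',px,[toprim(t,ct,px,.098,14,w) for w in (60,70)])
px=project(ct,[.491,.299,.046])[0]; g=np.zeros(t.shape[:2],np.uint8); cv2.circle(g,tuple(int(v) for v in px),15,255,-1); g&=((t.max(2)<75)*255).astype(np.uint8)
b=biggest(g)[:,0,:]; print('ink',cv2.minAreaRect((onplane(ct,b,.036)[:,:2]*1000).astype(np.float32)))
h=cv2.cvtColor(t,cv2.COLOR_RGB2HSV); px=project(ct,[.651,.0955,.018])[0]; x,y=px.astype(int)
g=np.zeros(t.shape[:2],np.uint8); cv2.circle(g,(x,y),11,255,-1); g&=~mask(t,'green'); g=cv2.morphologyEx(g,cv2.MORPH_OPEN,np.ones((3,3)))
b=biggest(g)[:,0,:]; print('eraser',cv2.minAreaRect((onplane(ct,b,.018)[:,:2]*1000).astype(np.float32)))
print(h[y-7:y+8,x-11:x+12,2])
E
```

```text
glue [320.4059 146.1817] [((array([ 0.6729, -0.084 ]), np.float64(0.0127542559726246)), (313, 141, 13, 13)), ((array([ 0.6727, -0.084 ]), np.float64(0.012859699949388872)), (313, 141, 13, 15))]
ink ((494.45758056640625, 294.5447692871094), (56.06440353393555, 57.23569869995117), 44.35420227050781)
eraser ((644.0282592773438, 108.73403930664062), (12.964194297790527, 15.685606956481934), 89.19303131103516)
[[109  86 122 121 122 121 122 121 121 121 121 121 123 124 126 120 128  82
   71  95 126 123 123]
 [116 123 122 121 121 120 122 121 122 122 123 123 125 121 129  52 109  63
   66  91 129 124 121]
 [121 121 121 121 121 121 122 122 123 124 125 122 129  50 110  64  62  58
   62 115 123 126 124]
 [120 122 121 121 121 122 122 124 126 120 128  83 110  63  62  59  64  70
   97  56  86 125 124]
 [121 121 121 122 123 123 124 119 128  52 110  64  59  60  58  58 105 118
  126  54 106 109 125]
 [121 122 122 122 123 123 121  57  93  63  61  60  57  72  67  70 148  56
  121  56  60 180 121]
 [122 122 122 122 115 122 107 158  58  58  60  69  68 126 121 122  56  80
   60  61  58 115  85]
 [122 123 120 123  79 148 161 165 112  53  63 111 116 119  87  79  60  62
   62  66  54  84 106]
 [123 124  87 159 162 158 156 158 167  63  86  97  62  57  60  62  62  67
   60  82  52  71 131]
 [123 124  75 164 158 154 153 154 161 117  50 122  92  62  63  66  59  82
   51  77 135 131 126]
 [122 123 123 119 161 154 152 153 157 168  52  56  60  67  60  83  62  75
  116 131 128 125 124]
 [122 122 123  79 159 156 153 153 155 163 105  57  56  83  55  77 134 130
  128 125 124 123 124]
 [122 122 124 124 120 161 155 155 157 159 166  66  60  76 115 131 126 124
  124 124 123 123 124]
 [124 123 123 125  39 162 161 155 154 141  85  66 134 130 128 124 123 124
  123 123 124 124 124]
 [123 122 123 126 107 121 162 102  82  61 130 128 126 125 124 123 123 123
  123 125 125 125 125]]
```

```bash
python3 - <<'E'
from h import *
t=cv2.imread('pics/top4.png')[:,:,::-1].copy(); k=optics.get_calibration('top');ct=('top',k['intrinsics'],k['world_from_camera'])
H=np.zeros(t.shape[:2],np.uint8); cv2.fillConvexPoly(H,coaster(t,'blue'),255)
for w in (50,65,80):
    g=H&((t.max(2)<w)*255).astype(np.uint8); b=biggest(cv2.morphologyEx(g,cv2.MORPH_OPEN,np.ones((3,3))))[:,0,:]
    print(w,cv2.minAreaRect(b),cv2.minAreaRect((onplane(ct,b,.046)[:,:2]*1000).astype(np.float32)),cv2.fitEllipse(coaster(t,'blue'))[0])
t2=t[190:262,135:210]; 
s=cv2.imread('pics/side4.png'); e=np.clip(s[265:330,255:330].astype(float)*2,0,255).astype(np.uint8)
a=np.clip(t2[:,:,::-1].astype(float)*2.5,0,255).astype(np.uint8)
cv2.imwrite('pics/bc.png',np.hstack([cv2.resize(a,(390,390)),cv2.resize(e,(390,338)) if 0 else cv2.resize(e,(390,390))]))
E
```

```text
50 ((170.50001525878906, 223.50003051757812), (21.21320343017578, 21.21320343017578), 45.0) ((492.2657775878906, 293.0596618652344), (53.846683502197266, 53.27169418334961), 44.34334182739258) (171.48634338378906, 224.4738006591797)
65 ((170.50001525878906, 223.50003051757812), (21.21320343017578, 21.21320343017578), 45.0) ((492.2691650390625, 293.0885009765625), (53.837669372558594, 53.280845642089844), 44.27041244506836) (171.48634338378906, 224.4738006591797)
80 ((170.66741943359375, 223.01583862304688), (22.400001525878906, 22.803604125976562), 42.27368927001953) ((493.4897155761719, 292.6383056640625), (56.821800231933594, 57.23371887207031), 47.013771057128906) (171.48634338378906, 224.4738006591797)
```

View pics/bc.png

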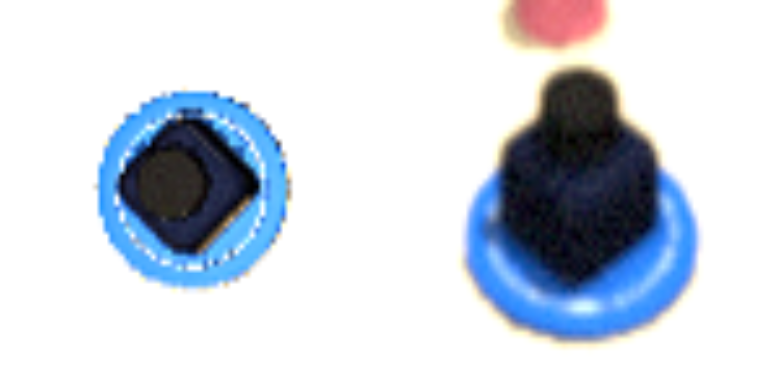

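The bottle stands on blue, but in the top view its cap (crop (172,185)) suggests it is a few mm toward -y. I'll look from close by.

Call:
send_rows:
  plan:
    - [[0, 0, 0, 0.06, 0.06, 0, 1], [0, 0, 0, 0.122, 0.122, 0, 1], [0, 0, 0, 0.122, 0.122, 0, 1], [0, 0, 0, 0.122, 0.122, 0, 1], [0, 0, 0, 0.122, 0.122, 0, 1], [0, 0, 0, 0.122, 0.122, 0, 1], [0, 0, 0, 0.122, 0.122, 0, 1], [0, 0, 0, 0.122, 0.122, 0, 1], [0, 0, 0, 0.122, 0.122, 0, 1], [0, 0, 0, 0.122, 0.122, 0, 1], [0, 0, 0, 0.122, 0.122, 0, 1], [0, 0, 0, 0.122, 0.122, 0, 1], [0, 0, 0, 0.122, 0.122, 0, 1], [0, 0, 0, 0.122, 0.122, 0, 1], [0, 0, 0, 0.122, 0.122, 0, 1], [0, 0, 0, 0.122, 0.122, 0, 1], [0, 0, 0, 0.122, 0.122, 0, 1], [0, 0, 0, 0.122, 0.122, 0, 1], [0, 0, 0, 0, 0, 0, 1], [0, 0, 0, 0, 0, 0, 1]]

```text
clock: 37.68
position: [0.4902, 0.2993, 0.171]
ee_rot: [0.386, 0.922, -0.001, -0.002]
ft_force: [0.2, -0.3, -0.0]
grip_width: 1.001
grasp_force: 0.0
```

```bash
cat > cap.py <<'E'
from h import *
im,c=shot('wrist'); print('blue',circ(onplane(c,coaster(im,'blue'),.006)))
go(.491,.299,.1)
f=cv2.GaussianBlur(im,(5,5),0).astype(int); px=project(c,[.491,.297,.066])[0]; m=np.zeros(im.shape[:2],np.uint8); cv2.circle(m,tuple(int(v) for v in px),36,255,-1)
g=m&(((im.max(2)<70)&(f[...,2]-f[...,0]<5)&(f[...,2]<30))*255).astype(np.uint8); g=cv2.morphologyEx(g,cv2.MORPH_OPEN,np.ones((7,7)))
b=biggest(g)[:,0,:]; print(px,cv2.boundingRect(b),circ(onplane(c,b,.066)))
k=cv2.minEnclosingCircle(b)[0]; t,ct=shot('top')
print('tri with top cap',tri([(c,k),(ct,(168.1,224.2))]))
E
python3 cap.py
```

```text
blue (array([0.4909, 0.2988]), np.float64(0.04647761999220583))
t 37.7 pos [0.4911 0.2972 0.171 ] yaw 134.4 j7 -0.12 rx ry tilt [-0.0049 -0.0013] SHIFT [0.0057 0.0074 0.355 ] TURN z None
[280.3865 217.6595] (261, 195, 42, 42) (array([0.4909, 0.2981]), np.float64(0.016203213129543415))
tri with top cap (array([0.4912, 0.2965, 0.0605]), [np.float64(0.0011202798087299284), np.float64(0.0011202798087298284)])
```

```bash
python3 -c "
from workcell import job
print(job.hand_in())"
```

```text
the job is handed in; nothing more can be done
None
```

I put all four supplies on their own coasters and handed the job in at about 38 s; the bottle, glue stick and loupe measured within about 2 mm of centre, and the eraser looked centred in the top camera.

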